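# Tighten a gland nut with an adjustable wrench set by its worm

### The job

Tighten the brass gland nut on the leak-test manifold with the adjustable wrench: take the wrench from the tool mat, lay it flat on the manifold with its open jaws round the nut, roll its worm with a fingertip until the jaws just fit the nut, and swing the wrench clockwise until the nut is fully tight against its stop. Then lift the wrench off, lay it flat on the mat again, and leave the other things where they are.

Things in the scene. Friction and masses are not known exactly. Their poses are not given: they have to be found in the camera images.
- wrench: Steel adjustable wrench, 205 mm long, about 0.36 kg, lying flat, worm side up. Underside z = 0; head and grip 16 mm thick. x points out of the open mouth, y from fixed to moving jaw. Origin: inner corner of the mouth, where the fixed jaw's face (plane y = 0, x 0 to 38 mm) meets the back of the mouth (plane x = 0, y 0 to 30 mm). Head reaches to y = -27 mm. Centre of mass near (-30, 16) mm
- jaw_face (a point): Middle of the moving jaw's working face: (18, jaw opening, 8) mm in the wrench's frame; axes as the wrench's. This jaw is 37 mm long and reaches 19 mm further in y. A nut set against the back of the mouth has its centre at x = 21 mm of the wrench's frame, half-way between the two jaw faces
- handle_grip (a point): Centre of the wrench's straight dark grip (24 mm wide, 86 mm long): (-96, 29, 8) mm in the wrench's frame; axes as the wrench's. The handle's middle line runs through it at 22.5 degrees to the mouth: from (-36, 4) mm in direction (-0.924, 0.383, 0), ending 126 mm on; the grip covers 30 to 116 mm of that
- worm_top (a point): Top of the worm, the knurled roller in the window behind the mouth, highest point of the wrench: (-24, 4, 18.5) mm in its frame; axes as the wrench's. 18 mm in diameter, 16 mm long, axis along the wrench's y, 2.5 mm proud of the flat head. A shut fingertip pressed on it (6 to 20 N) and drawn along the wrench's x rolls it by friction while the jaw is free
- worm (a joint): Turn of the worm, rad. It grows, and the jaw closes 0.80 mm per rad, as the worm's top rolls towards the mouth (+x of the wrench); drawn the other way it opens. A 20 mm stroke of the fingertip closes the jaw by 1.3 to 1.6 mm, so it takes several strokes. It stays where it is left, and stops turning once the jaws are tight on the nut
- jaw (a joint): Opening of the jaws, m: distance between the two working faces. It moves with the worm only; it starts 3.5 to 7.5 mm wider than the nut
- manifold: Aluminium leak-test manifold block, 180x180x20 mm, screwed to the bench; origin at the centre of its underside, z up. In the middle of its top stands the test port: a brass stub 22 mm across, rising to 30 mm above the block, with a blue ring at its end and the gland nut around it. Other equipment stands left of y = 0.27 m and right of y = -0.32 m in the world: keep the handle's sweep between
- port (a point): Centre of the test port on the top face of the manifold block (20 mm above the bench): on the nut's axis, at the nut's foot; axes as the manifold's, z up
- gland_nut (a joint): Turn of the brass hexagonal gland nut about its upright axis, rad, growing clockwise seen from above. 36 mm across flats, 41.6 mm across corners, 18 mm high, its foot on the block's top. It starts loose, at 0.25 to 0.6; fully tight, against its stop, is 1.2. It turns stiffly (0.3 N m) and stays where it is left
- nut_corner (a point): Top of the nut's corner that carries the white paint stripe, 20.8 mm from the nut's axis; its x axis points outwards through that corner. The other corners lie every 60 degrees, the flats half-way between
- tool_mat: Dark rubber tool mat, 250x135x4 mm (x, y, z), fixed on the bench; origin at the centre of its underside
- wrench_middle (a point): Middle of the wrench's outline on its underside, (-60, 18, 0) mm in the wrench's frame; axes as the wrench's
- oil_bottle: Bystander: cream squeeze oil bottle with a red spout, 41 mm across, 125 mm tall; origin at the centre of its underside
- tape_roll_0: Bystander: blue roll of tape lying flat, 71 mm across, 23 mm high; origin at the centre of its underside
- spare_nest: Bystander: aluminium nest cylinder with a brass top and side nipple, 47 mm across, 51 mm high; origin at the centre of its underside
- grease_pot: Bystander: small red pot with a grey lid, 39 mm across, 32 mm high; origin at the centre of its underside
- seal_block_1: Bystander: aluminium test block with a red seal, 44x50x18 mm; origin at the centre of its underside
- push_fitting_1: Bystander: brass, black and blue push-in fitting, 32 mm long; origin at the centre of its underside

How it is judged:
On the way, in this order (a step that is already met when the one before it is completed fails the run):
1. the wrench lies flat on the manifold with the nut between its jaws, not yet fitted (x of port in the frame of wrench between 0.008 and 0.034 m and y of port in the frame of wrench between 0.01 and 0.03 m and z of port in the frame of wrench between -0.006 and 0.006 m and angle between wrench's own z axis and vertical below 0.1 rad), for 0.2 s.
2. the worm has been rolled until the jaws just fit the nut (opening within 1.2 mm of the nut's 36 mm) (x of port in the frame of wrench between 0.008 and 0.034 m and y of port in the frame of wrench between 0.01 and 0.03 m and z of port in the frame of wrench between -0.006 and 0.006 m and value of joint jaw below 0.0372 m), for 0.2 s.
3. the nut has been turned fully tight (within 0.07 rad of its stop) with the fitted wrench on it (x of port in the frame of wrench between 0.008 and 0.034 m and y of port in the frame of wrench between 0.01 and 0.03 m and z of port in the frame of wrench between -0.006 and 0.006 m and value of joint jaw below 0.039 m and value of joint gland_nut above 1.13 rad), for 0.1 s.
At the end, for the whole second after the job is handed in: The nut is fully tight (within 0.07 rad of its stop at 1.2), and the wrench lies flat (tilt under 0.1 rad) and still on the tool mat, worm side up, its middle over the mat (value of joint gland_nut above 1.13 rad and x of wrench_middle in the frame of tool_mat between -0.11 and 0.11 m and y of wrench_middle in the frame of tool_mat between -0.058 and 0.058 m and z of wrench_middle in the frame of tool_mat below 0.01 m and angle between wrench's own z axis and vertical below 0.1 rad and linear speed of wrench below 0.01 m/s and angular speed of wrench below 0.1 rad/s); the robot touches nothing.
It fails at once if one of the other things is pushed more than 30 mm from its place (distance of any of oil_bottle, tape_roll_0, spare_nest, grease_pot, seal_block_1, push_fitting_1 from where it was at the start of the episode above 0.03 m).
It also fails if it takes over 72 s, if anything falls off the work surface, if the arm or the gripper's body presses on something with over 40 N, if the wrist force passes 120 N, or if a joint passes its speed limit or range.

### The arm

A 6-joint arm with a two-finger parallel gripper is mounted at the origin on a cart in front of the work surface, level with it; the furniture and walls round the work are solid. World frame = base frame: x ahead of the robot, y to its left, z up, the work surface at z = 0. Lengths are in m, angles in rad, forces in N, time in s.
With the tool pointing down it reaches from about 0.325 to 0.75 m from the base axis. Payload 7.6 kg.
Tool frame: the origin (TCP) lies midway between the tips of the shut fingers; the grasp point (between the pads) lies 19 mm behind it; z points along the fingers, y is the direction in which the jaws open and shut (so a half turn about z gives the same grasp; the last joint's range is limited). The gripper opens to 85 mm and grips with 20 to 120 N. Pads are 22 mm wide; open, the fingers measure 114 mm over their backs; the gripper's body (76 mm by 85 mm) begins 54 mm behind the grasp point. The pads swing forward as they close: fully open they stand 13 mm farther back than shut.
Start: joints at [1.272, 0.052, 1.401, -0, 1.689, -0.07], TCP at [0.119, 0.511, 0.231] pointing down, gripper open.
Joint ranges: [-2.9, 2.9], [-0.91, 2.17], [0.12, 2.37], [-1.06, 4.2], [0.26, 2.73], [-2.93, 2.93]. Speed limits (rad/s): [2.57, 2.57, 3.01, 3.14, 3.14, 3.14].

### API

Orientations are given as a unit quaternion [x, y, z, w].
In Python, from station import * gives the robot as it stands. The module is installed in compiled form; this text tells all that it offers.
- The arm moves only by the shell command python3 -m creep 'ROWS' [OPENING]. ROWS is JSON, a list that holds one entry, the list of rows, each a list of 4 numbers: the shift along the tool's x, y, z in mm, then the turn about the tool's z in rad. In form: [[[dx, dy, dz, twist], ...]]. A call has 1 to 10 rows; each row shifts and turns the pose as measured when the row begins, along the tool's axes as they then stand; what a row does not reach is not made up. A row lasts 1/12 s, in which the tool goes at most 41.7 mm and 7.16 degrees, less where a joint would pass 70% of its speed; a pose out of reach is approached as far as the arm can. A call is refused whole if a number of a shift passes 41.7 or a number of a turn 0.125, either way. A call with a gripper value outside its range is refused whole. OPENING is the finger opening in mm, from 0 to 85.4, set as the call begins (- or left out, the last holds). The fingers move at their own pace and stop on an object; the grip force is fixed at half the most. Time passes only in rows, so rows that do not move let the fingers close. It gives the time, the measured TCP pose, the force and the opening at its end, in the units of the state.
- get_obs(): the state, without advancing time (a new reading comes with each control period).
- snapshot(name): name is "scene" or "top" or "wrist"; returns (picture, depth): 384x512x3 uint8, red, green, blue; 384x512 float32, m along the optical axis (not along the pixel's ray), 0 where there is no reading.
- calibration(name): a dict with "K" (3x3 intrinsics, pixels), "position" and "orientation" of the camera in the world. Camera axes: x right, y up, looking along -z (the intrinsics and any distortion apply to the point x, -y, -z); pixel columns grow to the right and rows downward; lengths in m; the calibration is good to about 2 mm. A picture is of the moment at which its call begins: read the wrist's pose just before it. calibration takes no time and is no camera call; for the wrist camera it gives the pose at the moment of the call.
- job_done(): hands the job in, once; it reports no verdict.
Trained networks look in the newest picture that a camera, given by its name, has taken for a name from the list of things; names that differ only in an ending like _2 or _b are one class to them, and where a whole thing is asked for, a point or a joint stands for the part that bears it (a point fixed in the world has none). Each returns a list of dicts, best first, with "score" (0 to 1); they miss things now and then, are a little off and sometimes report something else, mostly with a low value. They report only what shows in the picture. A call takes as long as a camera call.
- look_for(thing, camera): "extent" ([left, top, right, bottom] in pixels, round what is visible of it).
- trace(thing, camera): "pixels" (384x512 bool, what is visible of it) and "extent" ([left, top, right, bottom] in pixels, round what is visible of it).
- place_of(thing, camera): "location" ([column, row] in pixels: a listed point, or the origin of a listed thing).
The state is a dict: "time_s": time; "joints": joint angles; "dq": joint speeds; "joint_efforts": joint torques, N m; "eef_pos": TCP position; "tool_rot": TCP orientation; "force": force on the tool from outside, world axes, zero at the start; "ft_torque": the same for the moment, N m; "width": finger opening in m.
Only numpy, scipy, OpenCV 4.12 (cv2) and the standard library are available. Lean on these libraries where they do the work, as an engineer would, in place of code of your own. Each camera call takes 0.05 s, during which the arm holds its last target.

## Working session

There is one attempt and no reset: what is moved stays moved. The work goes in short steps, Python scripts to look and compute and a shell command to move; the robot and the scene stay as the last step left them, time stands still between calls to the robot, and variables do not carry over. Pictures are saved under pics/ and viewed, and the job is handed in when it is done.

```bash
mkdir -p pics; ls; cat > h.py <<'E'
import numpy as np,cv2
from station import *
from scipy.spatial.transform import Rotation as R
def ray(cam,px,z,cal=None):
    c=cal or calibration(cam);K=np.array(c["K"]);o=np.array(c["position"])
    Rm=R.from_quat(c["orientation"]).as_matrix()
    d=Rm@np.array([(px[0]-K[0,2])/K[0,0],-(px[1]-K[1,2])/K[1,1],-1])
    return o+d*(z-o[2])/d[2]
def pts(cam,mask,depth,cal=None):
    c=cal or calibration(cam);K=np.array(c["K"]);o=np.array(c["position"])
    Rm=R.from_quat(c["orientation"]).as_matrix()
    v,u=np.nonzero(mask&(depth>0));d=depth[v,u]
    return o+(Rm@np.array([(u-K[0,2])/K[0,0]*d,-(v-K[1,2])/K[1,1]*d,-d])).T
def proj(cam,P,cal=None):
    c=cal or calibration(cam);K=np.array(c["K"]);o=np.array(c["position"])
    Rm=R.from_quat(c["orientation"]).as_matrix()
    p=(np.atleast_2d(P)-o)@Rm
    return np.c_[K[0,0]*p[:,0]/-p[:,2]+K[0,2],K[1,2]+K[1,1]*-p[:,1]/-p[:,2]]
def save(n,im): cv2.imwrite("pics/"+n+".png",cv2.cvtColor(im,cv2.COLOR_RGB2BGR))
E
python3 - <<'E'
from h import *
for c in("top","scene"):
    im,d=snapshot(c);save(c+"0",im);k=calibration(c);print(c,k)
o=get_obs();print(o)
im,d=snapshot("top");
for t in ["handle_grip","worm_top","jaw_face","wrench_middle","port","nut_corner","manifold","tool_mat","wrench"]:
    r=place_of(t,"top");print(t,[(np.round(x["location"],1),round(x["score"],2)) for x in r[:2]])
E
```

```text
pics
top {'K': array([[375.11880567,   0.        , 255.99761298],
       [  0.        , 375.11880567, 191.05944094],
       [  0.        ,   0.        ,   1.        ]]), 'position': array([ 0.35529762, -0.03818175,  1.2605608 ]), 'orientation': array([ 0.07811589, -0.070652  , -0.68157411,  0.72412909])}
scene {'K': array([[358.20232472,   0.        , 259.52411235],
       [  0.        , 358.20232472, 189.79571681],
       [  0.        ,   0.        ,   1.        ]]), 'position': array([ 0.02326219, -0.63645841,  0.73831779]), 'orientation': array([ 0.40590991, -0.16098697, -0.31975305,  0.8408795 ])}
{'time_s': 0.1, 'joints': array([ 1.27169916e+00,  5.27681901e-02,  1.40162603e+00,  4.21485201e-05,
        1.68859929e+00, -7.02755726e-02]), 'dq': array([-0.00109278, -0.00016344, -0.00223893, -0.00139518, -0.00091077,
       -0.00044569]), 'joint_efforts': array([ 8.22939237e-04, -3.82581854e+01, -3.60987282e+01, -1.19029710e-04,
        4.73152235e-03,  2.18331627e-05]), 'eef_pos': array([0.11896013, 0.51106909, 0.23055814]), 'tool_rot': array([ 1.14158885e-01,  9.93462258e-01, -6.84673283e-04, -1.49199433e-04]), 'force': array([ 0.57917261,  1.92607044, -0.27810163]), 'ft_torque': array([-0.01927698,  0.00473612,  0.01339442]), 'width': 0.08557733626040673}
handle_grip []
worm_top [(array([293.6, 205.2]), 0.76)]
jaw_face [(array([283.6, 193.6]), 0.53), (array([204.5, 212.7]), 0.16)]
wrench_middle [(array([287.8, 213.6]), 0.82)]
port [(array([203.7, 215.6]), 0.92)]
nut_corner [(array([209. , 206.2]), 0.47)]
manifold [(array([206.2, 213. ]), 0.76)]
tool_mat [(array([286.7, 212.7]), 0.73), (array([174.6, 161.6]), 0.68)]
wrench []
```

View pics/top0.png

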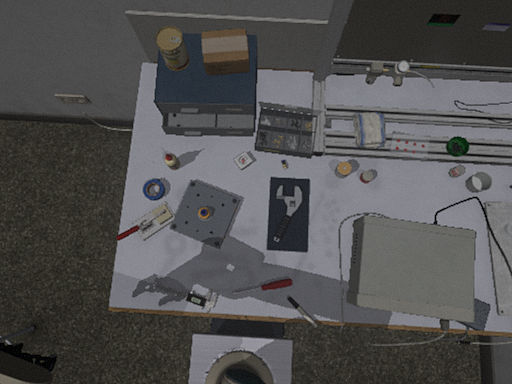

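View pics/scene0.png

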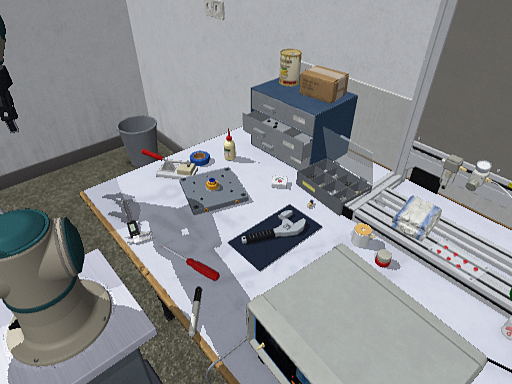

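```bash
python3 - <<'E'
from h import *
im,d=snapshot("top")
for n,p,z in [("worm",(293.6,205.2),.0225),("jaw",(283.6,193.6),.012),("mid",(287.8,213.6),.004),("port",(203.7,215.6),.02),("portring",(204,212.5),.05),("corner",(209,206.2),.038),("mani",(206.2,213),0),("mat",(286.7,212.7),0)]:
    print(n,np.round(ray("top",p,z),4))
for t in ["wrench","handle_grip","gland_nut","manifold","tool_mat","oil_bottle","tape_roll_0","spare_nest","grease_pot","seal_block_1","push_fitting_1"]:
    r=trace(t,"top")
    for x in r[:2]:
        m=x["pixels"];P=pts("top",m,d)
        print(t,round(x["score"],2),np.round(x["extent"]),m.sum(),np.round(np.median(P,0),3),np.round(P.min(0),3),np.round(P.max(0),3))
        if t in("wrench","manifold","tool_mat"):
            np.save(t+"_top.npy",m)
big=cv2.resize(im[140:270,150:330],None,fx=4.4,fy=4.4,interpolation=cv2.INTER_CUBIC);save("topz",big)
E
```

```text
worm [ 0.5789 -0.1455  0.0225]
jaw [ 0.6187 -0.1109  0.012 ]
mid [ 0.5523 -0.1286  0.004 ]
port [0.5261 0.1523 0.02  ]
portring [0.5322 0.1476 0.05  ]
corner [0.5559 0.1348 0.038 ]
mani [0.5383 0.1477 0.    ]
mat [ 0.5558 -0.1251  0.    ]
wrench 0.19 [162. 155. 179. 169.] 190 [0.694 0.27  0.065] [ 0.68   0.255 -0.007] [0.739 0.317 0.121]
handle_grip 0.94 [275. 185. 304. 242.] 606 [ 0.58  -0.124  0.018] [ 0.457 -0.171 -0.   ] [ 0.65  -0.083  0.029]
handle_grip 0.63 [145. 179. 166. 200.] 318 [0.605 0.333 0.02 ] [ 0.57   0.298 -0.008] [0.641 0.375 0.026]
gland_nut 0.54 [197. 210. 210. 217.] 75 [0.528 0.144 0.037] [0.514 0.132 0.017] [0.55  0.169 0.048]
gland_nut 0.31 [172. 180. 238. 248.] 2835 [0.53  0.151 0.019] [ 0.422  0.042 -0.004] [0.643 0.261 0.055]
manifold 0.66 [170. 178. 236. 248.] 2982 [0.53  0.152 0.019] [ 0.425  0.044 -0.008] [0.647 0.27  0.055]
tool_mat 0.96 [265. 178. 310. 255.] 2371 [ 0.54  -0.131  0.003] [ 0.427 -0.198 -0.006] [ 0.68  -0.06   0.022]
tool_mat 0.65 [276. 190. 302. 243.] 557 [ 0.582 -0.126  0.019] [ 0.457 -0.171  0.   ] [ 0.643 -0.085  0.029]
oil_bottle 0.45 [162. 154. 180. 166.] 187 [0.693 0.269 0.065] [ 0.68   0.255 -0.002] [0.739 0.304 0.117]
tape_roll_0 0.73 [276. 186. 302. 242.] 599 [ 0.577 -0.123  0.018] [ 0.457 -0.17   0.   ] [ 0.646 -0.083  0.029]
tape_roll_0 0.57 [145. 180. 165. 201.] 279 [0.604 0.334 0.02 ] [ 0.57   0.298 -0.005] [0.64  0.369 0.026]
spare_nest 0.77 [336. 162. 349. 180.] 214 [ 0.705 -0.3    0.049] [ 0.686 -0.338  0.   ] [ 0.733 -0.281  0.056]
grease_pot 0.53 [168. 184. 238. 244.] 2812 [0.531 0.151 0.019] [ 0.428  0.042 -0.007] [0.64  0.261 0.055]
grease_pot 0.4 [361. 174. 372. 184.] 125 [ 0.689 -0.385  0.031] [ 0.673 -0.406  0.001] [ 0.71  -0.368  0.038]
seal_block_1 0.52 [236. 152. 250. 169.] 182 [0.725 0.036 0.016] [0.696 0.007 0.004] [0.753 0.066 0.023]
```

View pics/topz.png

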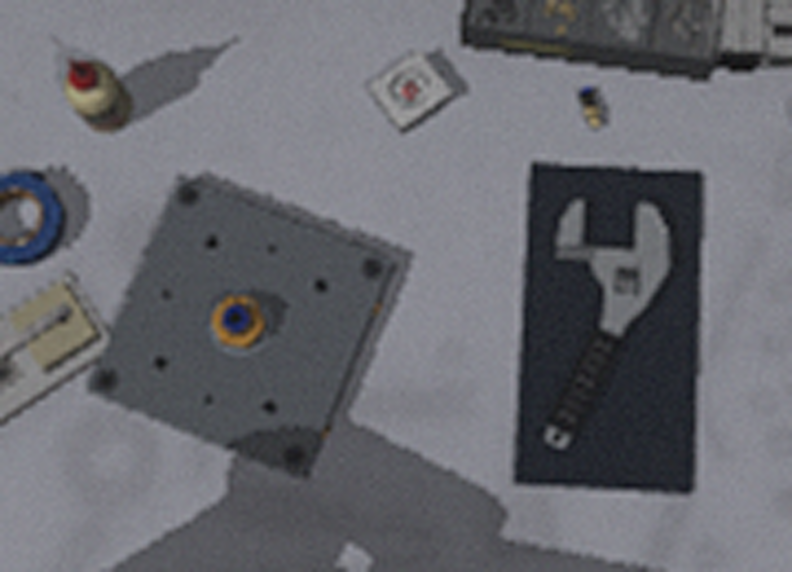

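```bash
python3 -m creep '[[[-30,-16,0,0],[-36,-19,0,0],[-36,-19,0,0],[-36,-19,0,0],[-36,-19,0,0],[-36,-19,0,0],[-36,-19,0,0],[-36,-19,0,0],[-36,-19,0,0],[-36,-19,0,0]]]' 85; python3 -m creep '[[[-36,-19,0,0],[-30,-16,0,0],[-20,-10,0,0],[-10,-5,0,0],[0,0,0,0],[0,0,0,0]]]'
cat > look.py <<'E'
import sys
from h import *
o=get_obs();cal=calibration("wrist");im,d=snapshot("wrist")
import pickle;pickle.dump((o,cal,im,d),open(sys.argv[1]+".pkl","wb"))
save(sys.argv[1],im);print(np.round(o["time_s"],2),np.round(o["eef_pos"],4),np.round(o["tool_rot"],4),np.round(o["force"],1),o["width"]);print("cam",np.round(cal["position"],3))
for t in sys.argv[2:]:
    r=place_of(t,"wrist");print(t,[(np.round(x["location"],1),round(x["score"],2)) for x in r[:2]])
E
python3 look.py w0 port nut_corner
```

```text
time_s: 2.03
eef_pos: [0.4254, 0.2457, 0.2312]
tool_rot: [0.107, 0.994, 0.002, 0.0]
force: [0.3, 0.7, -0.5]
width: 0.0846
time_s: 2.53
eef_pos: [0.5151, 0.1669, 0.2303]
tool_rot: [0.112, 0.994, 0.001, 0.001]
force: [-0.8, 0.4, -0.7]
width: 0.0851
2.53 [0.5151 0.1669 0.2303] [1.118e-01 9.937e-01 1.200e-03 5.000e-04] [-0.8  0.4 -0.7] 0.0851103036935217
cam [0.441 0.183 0.373]
port [(array([250.5, 179.7]), 0.73), (array([ 57.2, 258.1]), 0.57)]
nut_corner [(array([241.3, 195.9]), 0.77)]
```

View pics/w0.png

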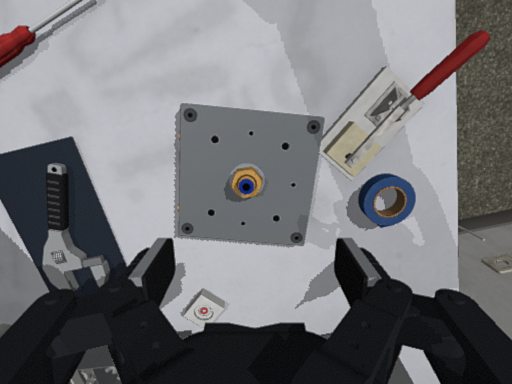

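```bash
cat > z.py <<'E'
import sys,pickle
from h import *
n,u0,v0,u1,v1,out=sys.argv[1],*map(int,sys.argv[2:6]),sys.argv[6]
o,cal,im,d=pickle.load(open(n+".pkl","rb"))
f=min(780/(u1-u0),580/(v1-v0))
save(out,cv2.resize(im[v0:v1,u0:u1],None,fx=f,fy=f,interpolation=cv2.INTER_CUBIC));print("f",f)
E
python3 z.py w0 215 150 285 205 w0n; python3 z.py w0 10 140 150 300 w0w
python3 - <<'E'
from h import *;import pickle
o,cal,im,d=pickle.load(open("w0.pkl","rb"))
print(cal)
for p,z in [((245.7,185.8),.05),((250.5,179.7),.02),((241.3,195.9),.038)]: print(ray("wrist",p,z,cal))
E
```

```text
f 10.545454545454545
f 3.625
{'K': array([[275.15660771,   0.        , 254.25577169],
       [  0.        , 275.15660771, 189.72749635],
       [  0.        ,   0.        ,   1.        ]]), 'position': array([0.44146448, 0.18314361, 0.37301784]), 'orientation': array([-0.11539665, -0.09391548,  0.61611014,  0.77348031])}
[0.53138354 0.15284725 0.05      ]
[0.53295681 0.15820049 0.02      ]
[0.54658679 0.1430901  0.038     ]
```

View pics/w0n.png

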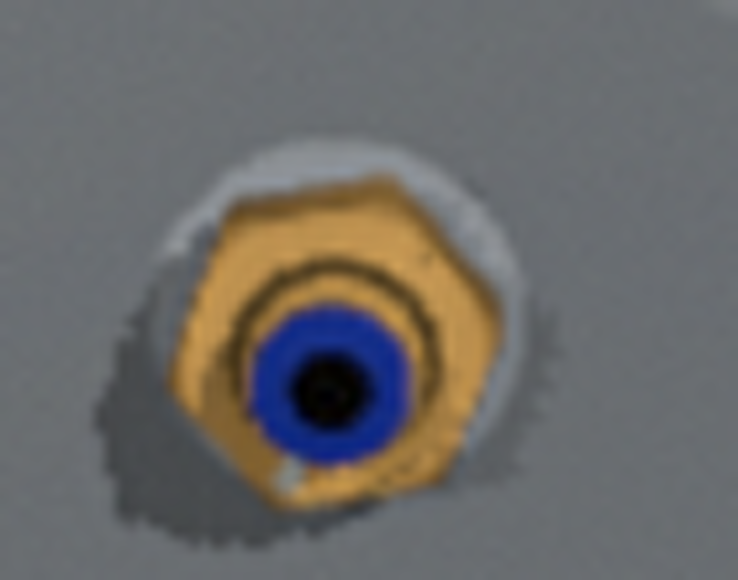

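View pics/w0w.png

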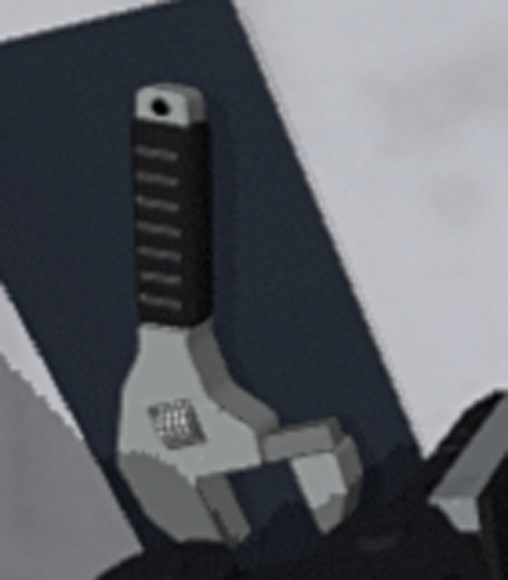

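```bash
python3 - <<'E'
from h import *;import pickle
o,cal,im,d=pickle.load(open("w0.pkl","rb"))
f=10.545
c=np.array([ray("wrist",(215+(u+.5)/f-.5,150+(v+.5)/f-.5),.038,cal)[:2] for u,v in [(272,508),(447,487),(503,320),(393,178),(232,205),(172,380)]])
m=c.mean(0);r=c-m;print("centre",m,np.hypot(*r.T)*1e3)
a=np.degrees(np.arctan2(r[:,1],r[:,0]));print(a)
a0=[(x-a[0]+180)%360-180 for x in a]
print("stripe ang",a[0], "mod60 mean",np.degrees(np.angle(np.exp(1j*6*np.radians(a)).mean())/6))
cr=proj("wrist",[[*m,.038],[*m,.05]],cal);print(cr)
print(ray("wrist",(215+330/f,150+388/f),.05,cal))
E
```

```text
centre [0.53077818 0.15365112] [21.76872016 22.02092317 20.2203759  21.86361519 21.35645944 20.20536341]
[ -34.54854919   24.22669064   86.95188055  148.92276792 -158.08531561
  -91.55304269]
stripe ang -34.5485491907365 mod60 mean 25.99564380686971
[[246.46050774 182.55047986]
 [246.22496269 185.19507199]]
[0.5327805  0.15326199 0.05      ]
```

```bash
python3 -m creep '[[[-13,-35,-3,0],[-13,-35,-3,0],[-13,-35,-3,0],[-13,-35,-3,0],[-13,-35,-3,0],[-13,-35,-3,0],[-13,-35,-3,0],[-10,-28,0,0],[0,0,0,0.09],[0,0,0,0.09]]]'; python3 -m creep '[[[0,0,0,0.09],[0,0,0,0],[0,0,0,0]]]'
python3 look.py w1 worm_top jaw_face handle_grip wrench_middle tool_mat; python3 -c "
from h import *;print(get_obs()['joints'])"
```

```text
time_s: 3.52
eef_pos: [0.5527, -0.1179, 0.2544]
tool_rot: [0.188, 0.982, 0.002, 0.003]
force: [-0.6, 0.9, 0.2]
width: 0.0846
time_s: 3.77
eef_pos: [0.5524, -0.1154, 0.2551]
tool_rot: [0.234, 0.972, 0.003, 0.003]
force: [0.7, -0.8, -0.1]
width: 0.0851
3.77 [ 0.5524 -0.1154  0.2551] [0.2337 0.9723 0.0028 0.0029] [ 0.7 -0.8 -0.1] 0.08506038490965376
cam [ 0.484 -0.082  0.398]
worm_top [(array([245.2, 187.1]), 0.66)]
jaw_face [(array([288.7, 197.8]), 0.81)]
handle_grip [(array([240.2, 132.8]), 0.74), (array([286.5, 199.3]), 0.45)]
wrench_middle [(array([246.6, 162.1]), 0.55)]
tool_mat [(array([242. , 156.9]), 0.91)]
[-0.27545636  0.15537927  1.24355913  0.00581831  1.73717167 -1.37118242]
```

View pics/w1.png

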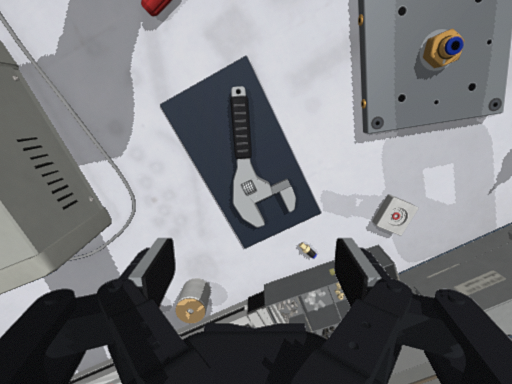

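```bash
python3 z.py w1 190 80 310 240 w1z
python3 - <<'E'
from h import *;import pickle
o,cal,im,d=pickle.load(open("w1.pkl","rb"))
pw=[ray("wrist",p,z,cal) for p,z in [((245.2,187.1),.0225),((288.7,197.8),.012),((240.2,132.8),.012),((246.6,162.1),.004)]]
for p in pw: print(np.round(p,4))
P=pts("wrist",np.ones(d.shape,bool),d,cal)
# rough fit of outline later
E
```

```text
f 3.625
[ 0.5802 -0.1425  0.0225]
[ 0.6271 -0.0945  0.012 ]
[ 0.5105 -0.114   0.012 ]
[ 0.5523 -0.126   0.004 ]
```

View pics/w1z.png

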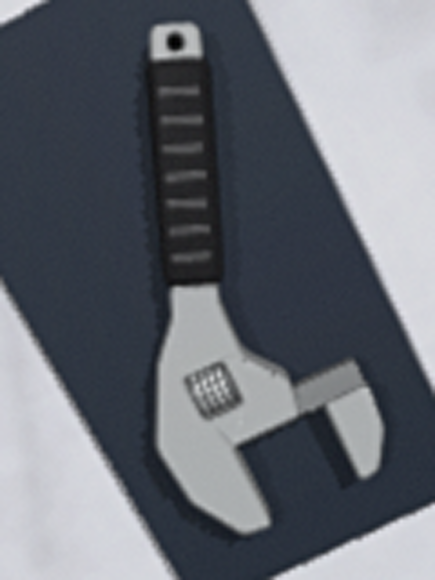

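```bash
cat > fit.py <<'E'
from h import *
def fit(W,P):
    W=np.array(W);P=np.array(P);mw,mp=W.mean(0),P.mean(0)
    a,b=W-mw,P-mp
    th=np.arctan2((a[:,0]*b[:,1]-a[:,1]*b[:,0]).sum(),(a*b).sum())
    Rm=np.array([[np.cos(th),-np.sin(th)],[np.sin(th),np.cos(th)]])
    t=mp-Rm@mw;return th,t,Rm,P-(W@Rm.T+t)
E
python3 - <<'E'
from fit import *;import pickle
o,cal,im,d=pickle.load(open("w1.pkl","rb"));f=3.625
px=lambda u,v:(190+(u+.5)/f-.5,80+(v+.5)/f-.5)
L=[((0,0),(232,446),.02),((.038,0),(271,521),.02),((-.024,.004),(212,388),.0225),((-.0637,.0155),(192,283),.02),((-.1432,.0484),(181,61),.02)]
W=[l[0] for l in L];P=[ray("wrist",px(*l[1]),l[2],cal)[:2] for l in L]
th,t,Rm,res=fit(W,P);print(np.degrees(th),t,np.round(res*1e3,1))
for p in [(328,405),(358,480)]: print("jaw",(Rm.T@(ray("wrist",px(*p),.02,cal)[:2]-t))*1e3)
g=Rm@np.array([-.036-.924*.045,.004+.383*.045])+t;print("grasp s45",g,"handle heading",np.degrees(th)+157.5)
print("tool y heading",90-2*np.degrees(np.arctan2(.2337,.9723)))
E
```

```text
-1.3711571315671114 [ 0.60690053 -0.1432159 ] [[ 0.6  0.3]
 [-0.8  0.5]
 [-1.4  0.2]
 [-2.1 -0.1]
 [ 3.7 -0.9]]
jaw [ 1.64652423 42.17796761]
jaw [36.24206138 40.08402518]
grasp s45 [ 0.52985087 -0.12013057] handle heading 156.12884286843288
tool y heading 62.96975638050906
```

```bash
python3 -m creep '[[[0,0,0,-0.055],[18.6,-13.4,20,0],[0,0,40,0],[0,0,40,0],[0,0,35,0],[0,0,20,0],[0,0,0,0],[0,0,0,0]]]' 45; python3 look.py w2 handle_grip worm_top
```

```text
time_s: 4.73
eef_pos: [0.5318, -0.1203, 0.0969]
tool_rot: [0.204, 0.979, 0.002, 0.006]
force: [0.5, -0.3, -0.3]
width: 0.045
4.73 [ 0.5318 -0.1203  0.0969] [0.2036 0.979  0.0023 0.0065] [ 0.5 -0.3 -0.3] 0.04503660093401101
cam [ 0.461 -0.091  0.239]
handle_grip [(array([251. , 171.4]), 0.89)]
worm_top [(array([256.5, 255. ]), 0.94)]
```

View pics/w2.png

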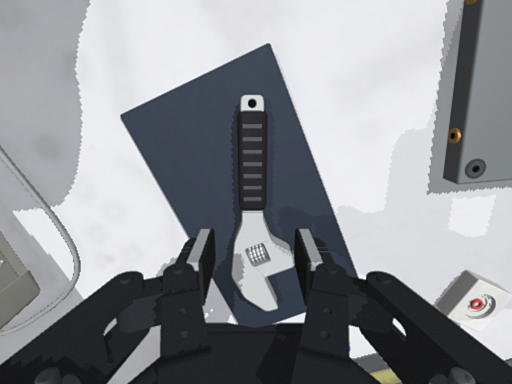

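```bash
python3 z.py w2 200 80 320 330 w2z; python3 - <<'E'
from fit import *;import pickle
o,cal,im,d=pickle.load(open("w2.pkl","rb"))
a=ray("wrist",(256.5,255),.0225,cal);b=ray("wrist",(251,171.4),.012,cal);print(a,b)
v=b-a;w=np.array([-72,25]);print(np.hypot(*v[:2]),np.hypot(*w),np.degrees(np.arctan2(v[1],v[0])-np.arctan2(w[1],w[0])))
E
```

```text
f 2.32
[ 0.58178221 -0.1395898   0.0225    ] [ 0.5119022  -0.11425422  0.012     ]
0.07433106269119248 76.21679604916491 -0.7803953652928748
```

View pics/w2z.png

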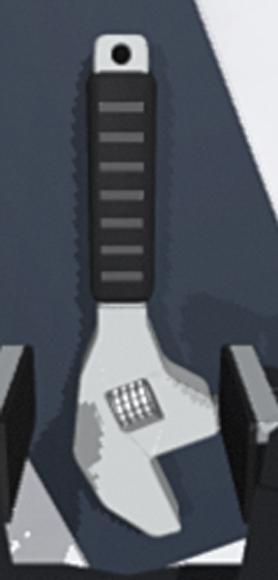

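```bash
python3 -m creep '[[[0,-2,35,0],[0,0,30,0],[0,0,12,0],[0,0,6,0],[0,0,4,0],[0,0,0,0]]]' ; python3 -m creep '[[[0,0,0,0]]]'
```

```text
time_s: 5.38
eef_pos: [0.5433, -0.1253, 0.023]
tool_rot: [0.203, 0.979, 0.001, 0.021]
force: [-0.7, -0.2, 0.3]
width: 0.0451
time_s: 5.47
eef_pos: [0.5442, -0.1255, 0.0245]
tool_rot: [0.203, 0.979, 0.001, 0.022]
force: [0.6, 0.3, 0.0]
width: 0.0452
```

```bash
python3 -m creep '[[[4,-1,0,0],[4,-1,0,0],[4,-1,0,0],[2,0,0,0],[0,0,0,0]]]'; python3 -m creep '[[[0,0,-30,0],[0,0,-30,0],[0,0,0,0]]]';python3 -m creep '[[[0,0,-30,0],[0,0,-30,0],[0,0,0,0]]]'
```

```text
time_s: 5.88
eef_pos: [0.531, -0.1231, 0.0284]
tool_rot: [0.203, 0.979, 0.001, 0.026]
force: [0.7, 0.0, -0.8]
width: 0.0449
time_s: 6.13
eef_pos: [0.5262, -0.122, 0.0888]
tool_rot: [0.203, 0.979, 0.001, 0.024]
force: [0.9, -0.5, 1.7]
width: 0.0451
time_s: 6.38
eef_pos: [0.5227, -0.1213, 0.1512]
tool_rot: [0.203, 0.979, 0.001, 0.024]
force: [0.4, -1.2, 0.0]
width: 0.0447
```

```bash
python3 -m creep '[[[-4,0,0,0],[-4,0,0,0],[-4,0,0,0],[0,0,0,0]]]'; python3 -m creep '[[[0,0,-12,0],[0,0,-6,0],[0,0,-4,0],[0,0,0,0]]]'; python3 -m creep '[[[0,0,30,0],[0,0,30,0],[0,0,0,0]]]';python3 -m creep '[[[-20,0,0,0],[-20,0,0,0],[0,0,0,0]]]'; python3 -m creep '[[[20,0,0,0],[20,0,0,0],[0,0,0,0]]]'
```

```text
time_s: 6.72
eef_pos: [0.5348, -0.1266, 0.1512]
tool_rot: [0.203, 0.979, 0.001, 0.024]
force: [0.3, 0.6, -0.5]
width: 0.045
time_s: 7.05
eef_pos: [0.5329, -0.1262, 0.172]
tool_rot: [0.203, 0.979, 0.001, 0.021]
force: [0.4, -0.4, -0.8]
width: 0.0447
time_s: 7.3
eef_pos: [0.5371, -0.1271, 0.1137]
tool_rot: [0.203, 0.979, 0.001, 0.025]
force: [-0.6, 0.6, -0.7]
width: 0.0449
time_s: 7.55
eef_pos: [0.5736, -0.1428, 0.1167]
tool_rot: [0.203, 0.979, 0.001, 0.023]
force: [0.2, -0.4, 0.1]
width: 0.0449
time_s: 7.8
eef_pos: [0.5364, -0.1268, 0.1172]
tool_rot: [0.203, 0.979, 0.001, 0.023]
force: [-0.6, -0.4, -0.1]
width: 0.0449
```

```bash
python3 -m creep '[[[0,0,-5,0],[0,0,-5,0],[0,0,-5,0],[0,0,-5,0],[0,0,-5,0],[0,0,-5,0],[0,0,-5,0],[0,0,-5,0],[0,0,-5,0],[0,0,-5,0]]]';  python3 -m creep '[[[0,0,0,0],[0,0,0,0],[0,0,0,0],[0,0,0,0],[0,0,0,0]]]'; python3 -m creep '[[[0,0,5,0],[0,0,5,0],[0,0,5,0],[0,0,5,0],[0,0,5,0]]]'
```

```text
time_s: 8.63
eef_pos: [0.5356, -0.1271, 0.1766]
tool_rot: [0.203, 0.979, 0.001, 0.026]
force: [0.0, -0.3, 0.1]
width: 0.0452
time_s: 9.05
eef_pos: [0.5358, -0.1271, 0.1776]
tool_rot: [0.203, 0.979, 0.001, 0.026]
force: [-0.6, -1.0, -0.1]
width: 0.0455
time_s: 9.47
eef_pos: [0.5371, -0.1273, 0.1499]
tool_rot: [0.203, 0.979, 0.001, 0.026]
force: [-0.1, 0.2, -0.7]
width: 0.0451
```

```bash
python3 -m creep '[[[0,0,-35,0],[0,0,-30,0],[0,0,-12,0],[0,0,-6,0],[0,0,-4,0],[0,0,0,0]]]'; python3 - <<'E'
from h import *
for i in range(4):
    snapshot("wrist");o=get_obs();print(np.round(o["tool_rot"],4),np.round(o["eef_pos"],4),np.round(o["joints"],4))
E
```

```text
time_s: 9.97
eef_pos: [0.5307, -0.1259, 0.2326]
tool_rot: [0.203, 0.979, 0.001, 0.02]
force: [-0.3, -0.9, 0.8]
width: 0.0448
[0.2031 0.9789 0.0012 0.0198] [ 0.5305 -0.1259  0.2318] [-0.3039  0.0779  1.3733  0.0063  1.6511 -1.4649]
[0.2032 0.979  0.0012 0.0193] [ 0.5303 -0.1258  0.2312] [-0.3039  0.0783  1.374   0.0063  1.6511 -1.4648]
[0.2031 0.979  0.0013 0.019 ] [ 0.5301 -0.1257  0.2309] [-0.3039  0.0785  1.3744  0.0063  1.6512 -1.4649]
[0.2032 0.979  0.0013 0.0189] [ 0.5301 -0.1258  0.2309] [-0.304   0.0786  1.3743  0.0063  1.6513 -1.4649]
```

```bash
python3 -m creep '[[[0,0,-40,0],[0,0,-35,0],[0,0,-12,0],[0,0,-6,0],[0,0,-4,0],[0,0,-30,0],[0,0,-12,0],[0,0,-6,0],[0,0,-4,0],[0,0,0,0]]]'; python3 -m creep '[[[0,0,8,0],[0,0,10,0],[0,0,10,0],[0,0,10,0],[0,0,10,0],[0,0,10,0],[0,0,10,0],[0,0,10,0],[0,0,10,0],[0,0,10,0]]]'
```

```text
time_s: 11.0
eef_pos: [0.5233, -0.1246, 0.3709]
tool_rot: [0.203, 0.979, 0.003, 0.007]
force: [-0.5, 0.5, -0.0]
width: 0.0448
time_s: 11.83
eef_pos: [0.5207, -0.123, 0.2502]
tool_rot: [0.203, 0.979, 0.003, -0.003]
force: [-0.1, 0.2, 0.1]
width: 0.0449
```

```bash
python3 -m creep '[[[-2,1,10,0],[-2,1,10,0],[-2,1,10,0],[-2,1,10,0],[0,0,10,0],[0,0,10,0],[0,0,10,0],[0,0,10,0],[0,0,10,0],[0,0,10,0]]]'
```

```text
time_s: 12.67
eef_pos: [0.529, -0.1211, 0.1372]
tool_rot: [0.203, 0.979, 0.004, -0.004]
force: [0.1, 0.6, 0.0]
width: 0.0449
```

```bash
python3 -m creep '[[[-1,0,9,0],[-1,0,9,0],[0,0,9,0],[0,0,9,0],[0,0,9,0],[0,0,9,0],[0,0,9,0],[0,0,8,0]]]'
```

```text
time_s: 13.33
eef_pos: [0.5303, -0.1213, 0.0582]
tool_rot: [0.203, 0.979, 0.004, -0.004]
force: [-0.7, -0.1, 0.2]
width: 0.045
```

Slow, even rows keep it upright. Continue.

```bash
python3 -m creep '[[[0,-1,8,0],[0,-1,8,0],[0,0,8,0],[0,0,7,0],[0,0,5,0]]]'; python3 look.py w3 handle_grip worm_top; python3 z.py w3 180 20 340 340 w3z
```

```text
time_s: 13.75
eef_pos: [0.5288, -0.123, 0.0175]
tool_rot: [0.203, 0.979, 0.004, -0.005]
force: [-0.5, -0.6, 0.0]
width: 0.0451
13.75 [ 0.5288 -0.123   0.0175] [ 0.2033  0.9791  0.0036 -0.0046] [-0.5 -0.6  0. ] 0.04506041041314357
cam [ 0.461 -0.095  0.161]
handle_grip [(array([256.1, 208.4]), 0.77)]
worm_top [(array([266.7, 328.5]), 0.98)]
f 1.8125
```

View pics/w3z.png

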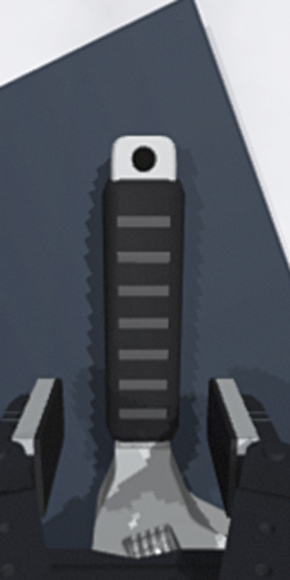

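```bash
python3 -m creep '[[[0,0,5,0],[0,0,5,0],[0,0,0,0]]]'; python3 -m creep '[[[0,0,0,0],[0,0,0,0],[0,0,0,0],[0,0,0,0]]]' 10
```

```text
time_s: 14.15
eef_pos: [0.53, -0.1232, 0.0088]
tool_rot: [0.203, 0.979, 0.003, -0.003]
force: [-0.0, 0.6, -0.5]
width: 0.0451
time_s: 14.48
eef_pos: [0.5303, -0.1231, 0.0093]
tool_rot: [0.203, 0.979, 0.004, -0.003]
force: [0.3, -0.8, -2.4]
width: 0.0222
```

```bash
python3 -m creep '[[[0,0,-5,0],[0,0,-9,0],[0,0,-9,0],[0,0,-9,0],[0,0,-9,0],[0,0,-9,0],[0,0,-9,0],[0,0,-9,0],[0,0,-5,0],[0,0,0,0]]]'; python3 look.py w4 handle_grip worm_top;python3 - <<'E'
from h import *
im,d=snapshot("scene");save("s4",im[100:300,150:350].repeat(3,0).repeat(3,1))
E
```

```text
time_s: 15.32
eef_pos: [0.5297, -0.1236, 0.0903]
tool_rot: [0.203, 0.979, 0.003, -0.004]
force: [-0.2, -0.3, -3.3]
width: 0.0222
15.32 [ 0.5297 -0.1236  0.0903] [ 0.2031  0.9792  0.0035 -0.0037] [-0.2 -0.3 -3.3] 0.022231696589188735
cam [ 0.461 -0.095  0.234]
handle_grip [(array([251.5, 210.3]), 0.92)]
worm_top [(array([262.1, 340.3]), 0.92)]
```

View pics/w4.png

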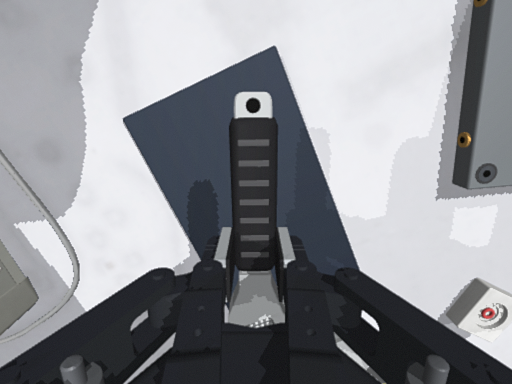

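View pics/s4.png

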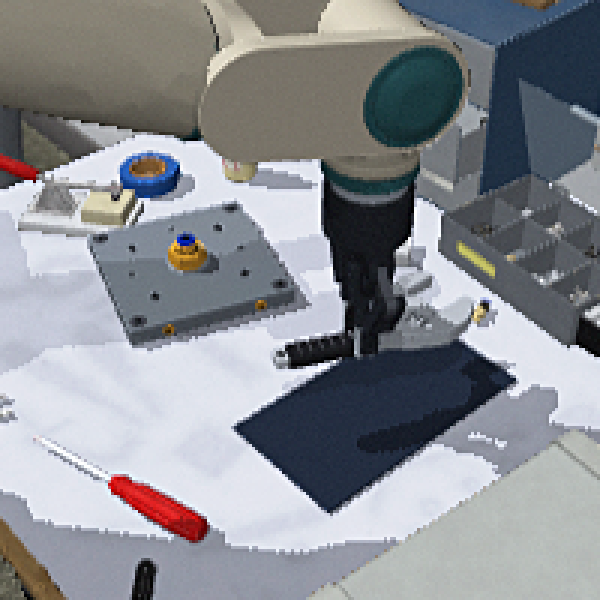

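```bash
python3 - <<'E'
from fit import *;import pickle
W=[(-.024,.004),(-.096,.029)]
def s_of(hg,wt,cal,tcp,zb):
    P=[ray("wrist",wt,zb+.0185,cal)[:2],ray("wrist",hg,zb+.008,cal)[:2]]
    th,t,Rm,res=fit(W,P)
    print("yaw",np.degrees(th),"t",t,"res",np.round(res*1e3,1),"TCP in wrench mm",np.round(Rm.T@(tcp-t)*1e3,1))
o,cal,im,d=pickle.load(open("w2.pkl","rb"));s_of((251,171.4),(256.5,255),cal,np.array([.53,-.1231]),.004)
o,cal,im,d=pickle.load(open("w3.pkl","rb"));s_of((256.1,208.4),(266.7,328.5),cal,np.array([.53,-.1231]),.004)
o,cal,im,d=pickle.load(open("w4.pkl","rb"));s_of((251.5,210.3),(262.1,340.3),cal,o["eef_pos"][:2],.085)
P=pts("wrist",np.ones(d.shape,bool),d,cal)
# handle pixels depth
for v in (110,130,160,200,240,260,300,320):
    u=253+ (v-110)*0.03; m=np.zeros(d.shape,bool);m[v-2:v+3,int(u)-8:int(u)+8]=1
    q=pts("wrist",m,d,cal);print(v,np.round(np.median(q,0),4))
E
```

```text
yaw -0.7803953652928721 t [ 0.60661191 -0.14423769] res [[-0.9  0.3]
 [ 0.9 -0.3]] TCP in wrench mm [-76.9  20.1]
yaw 0.6349963416100309 t [ 0.60803429 -0.14266607] res [[-0.5  0.2]
 [ 0.5 -0.2]] TCP in wrench mm [-77.8  20.4]
yaw 0.11415626312176146 t [ 0.60718689 -0.14623878] res [[ 0.9 -0.3]
 [-0.9  0.3]] TCP in wrench mm [-77.4  22.8]
110 [ 0.4622 -0.0956  0.0995]
130 [ 0.4705 -0.0992  0.1018]
160 [ 0.4837 -0.1044  0.1021]
200 [ 0.5028 -0.1122  0.1018]
240 [ 0.5235 -0.1205  0.1016]
260 [ 0.5351 -0.1249  0.1011]
300 [ 0.5589 -0.1346  0.1009]
320 [ 0.5721 -0.14    0.1001]
```

```bash
python3 -m creep '[[[2,10,-4,0],[4,16,-4,0],[5,20,-4,0],[5,20,-4,0],[5,20,-4,0],[5,20,-4,0],[5,20,-4,0],[5,20,-4,0],[5,20,-4,0],[5,20,-4,0]]]'; python3 -m creep '[[[4,16,0,0],[3,12,0,0],[1,6,0,0],[0,0,0,0]]]'; python3 look.py w5 port nut_corner; python3 z.py w5 250 100 450 250 w5z
```

```text
time_s: 16.35
eef_pos: [0.5585, 0.0767, 0.1254]
tool_rot: [0.206, 0.978, 0.004, -0.013]
force: [0.7, 0.9, -3.7]
width: 0.0223
time_s: 16.68
eef_pos: [0.5643, 0.1194, 0.1255]
tool_rot: [0.203, 0.979, 0.005, -0.014]
force: [-0.2, -0.7, -3.1]
width: 0.0222
16.68 [0.5643 0.1194 0.1255] [ 0.203   0.9791  0.0045 -0.0137] [-0.2 -0.7 -3.1] 0.022214517760881645
cam [0.499 0.147 0.27 ]
port [(array([275.4, 150.9]), 0.64)]
nut_corner [(array([268.5, 169.7]), 0.71)]
f 3.8666666666666667
```

View pics/w5.png

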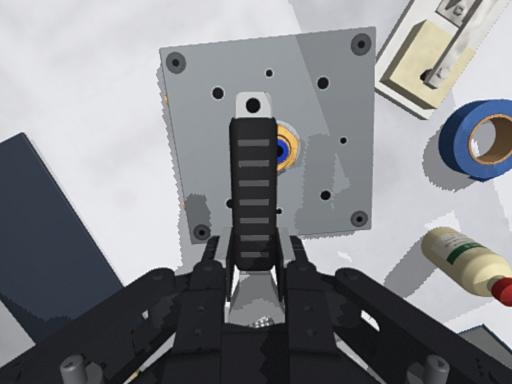

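```bash
python3 -m creep '[[[0,-10,0,0],[0,-12,0,0],[0,-8,0,0],[0,0,0,0],[0,0,0,0]]]'; python3 look.py w5 port nut_corner; python3 z.py w5 275 80 375 200 w5z
```

```text
time_s: 17.25
eef_pos: [0.5504, 0.0828, 0.1252]
tool_rot: [0.207, 0.978, 0.003, -0.014]
force: [-1.0, 0.1, -3.9]
width: 0.0218
17.25 [0.5504 0.0828 0.1252] [ 0.2068  0.9783  0.0035 -0.014 ] [-1.   0.1 -3.9] 0.02178296786313882
cam [0.485 0.111 0.27 ]
port [(array([315.8, 144. ]), 0.94), (array([ 75.1, 259. ]), 0.54)]
nut_corner [(array([316.5, 167.7]), 0.63)]
f 4.833333333333333
```

View pics/w5z.png

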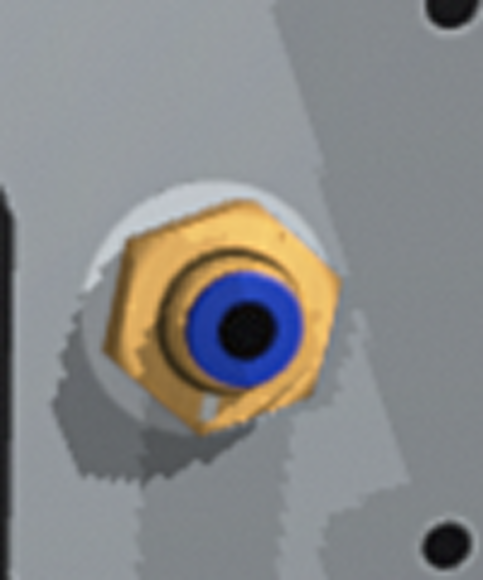

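```bash
python3 - <<'E'
from h import *;import pickle
o,cal,im,d=pickle.load(open("w5.pkl","rb"))
f=4.8333;u0,v0=275,80
c=np.array([ray("wrist",(u0+(u+.5)/f-.5,v0+(v+.5)/f-.5),.038,cal)[:2] for u,v in [(200,434),(313,398),(340,282),(245,199),(127,240),(105,352)]])
m=c.mean(0);r=c-m;print("centre",m,np.hypot(*r.T)*1e3)
a=np.degrees(np.arctan2(r[:,1],r[:,0]));print(a)
print("mod60 mean",np.degrees(np.angle(np.exp(1j*6*np.radians(a)).mean())/6))
print(ray("wrist",(u0+246.5/f-.5,v0+330.5/f-.5),.05,cal))
m=np.zeros(d.shape,bool);m[int(80+290/f):int(80+310/f),int(275+120/f):int(275+160/f)]=1;print(np.median(pts("wrist",m,d,cal),0))
m=np.zeros(d.shape,bool);m[80:110,300:320]=1;print(np.median(pts("wrist",m,d,cal),0), get_obs()["joints"])
E
```

```text
centre [0.53131362 0.15183316] [20.44848815 21.90739966 20.94266027 20.34854063 21.66196042 20.81669347]
[ -31.11266606   26.86922944   83.60217706  148.5755666  -152.09060704
  -97.94284168]
mod60 mean 26.336984640164385
[0.53226096 0.15275663 0.05      ]
[0.52248823 0.13967689 0.03754588]
[0.48997361 0.16151025 0.02008818] [ 0.07735211  0.21815057  1.43256787  0.01464789  1.51558296 -1.07914528]
```

```bash
python3 -m creep '[[[0,0,0,-0.08],[0,0,0,-0.12],[0,0,0,-0.12],[0,0,0,-0.12],[0,0,0,-0.12],[0,0,0,-0.12],[0,0,0,-0.12],[0,0,0,-0.12],[0,0,0,-0.12],[0,0,0,-0.12]]]'; python3 -m creep '[[[0,0,0,-0.1],[0,0,0,-0.08],[0,0,0,0],[0,0,0,0]]]'; cat > st.py <<'E'
from h import *
o=get_obs();q=o["tool_rot"];M=R.from_quat(q).as_matrix()
print(np.round(o["eef_pos"],4),"headx",np.round(np.degrees(np.arctan2(M[1,0],M[0,0])),2),"heady",np.round(np.degrees(np.arctan2(M[1,1],M[0,1])),2),"toolz",np.round(M[:,2],3),"F",np.round(o["force"],1),"q",np.round(o["joints"],2))
import sys
if len(sys.argv)>2:
    e=np.array([float(sys.argv[1]),float(sys.argv[2])])-o["eef_pos"][:2]
    X=M[:2,:2];print("tool dxdy mm",np.round(np.linalg.solve(X,e)*1e3,1))
E
python3 st.py .5246 .0515
```

```text
time_s: 18.23
eef_pos: [0.552, 0.0874, 0.1253]
tool_rot: [-0.385, 0.923, 0.011, -0.009]
force: [-0.7, -0.4, -4.1]
width: 0.0224
time_s: 18.57
eef_pos: [0.5526, 0.0888, 0.1254]
tool_rot: [-0.473, 0.881, 0.011, -0.007]
force: [0.4, 0.1, -3.9]
width: 0.0224
[0.5526 0.0888 0.1254] headx -123.55 heady 146.45 toolz [-0.023  0.012 -1.   ] F [ 0.4  0.1 -3.9] q [ 0.09  0.22  1.43  0.01  1.51 -2.47]
tool dxdy mm [46.5  2.7]
```

```bash
python3 -m creep '[[[0,0,0,-0.07],[0,0,0,-0.056],[8,0,0,0],[12,0,0,0],[12,0,0,0],[8,0,0,0],[3,0,0,0],[0,0,0,0]]]';python3 st.py .5246 .0515
```

```text
time_s: 19.23
eef_pos: [0.5313, 0.0462, 0.1254]
tool_rot: [-0.522, 0.853, 0.011, -0.007]
force: [0.2, 0.6, -3.7]
width: 0.0219
[0.5313 0.0462 0.1254] headx -117.07 heady 152.93 toolz [-0.022  0.011 -1.   ] F [ 0.2  0.6 -3.7] q [ 0.01  0.15  1.51  0.01  1.5  -2.66]
tool dxdy mm [-1.7  8.4]
```

```bash
python3 -m creep '[[[-1,4,10,-0.013],[-1,4,12,0],[0,0,12,0],[0,0,10,0],[0,0,5,0],[0,0,0,0]]]';python3 st.py .5246 .0515; python3 - <<'E'
from h import *
im,d=snapshot("scene");save("s6",cv2.resize(im[130:260,140:290],None,fx=4.5,fy=4.5,interpolation=cv2.INTER_CUBIC))
im,d=snapshot("top");save("t6",cv2.resize(im[150:270,150:290],None,fx=4.5,fy=4.5,interpolation=cv2.INTER_CUBIC))
E
```

```text
time_s: 19.73
eef_pos: [0.5231, 0.0531, 0.0727]
tool_rot: [-0.528, 0.849, 0.011, -0.006]
force: [-0.1, 0.0, -4.5]
width: 0.0219
[0.5231 0.0531 0.0727] headx -116.29 heady 153.71 toolz [-0.021  0.012 -1.   ] F [-0.1  0.  -4.5] q [ 0.02  0.18  1.58  0.01  1.4  -2.66]
tool dxdy mm [ 0.7 -2.1]
```

View pics/s6.png

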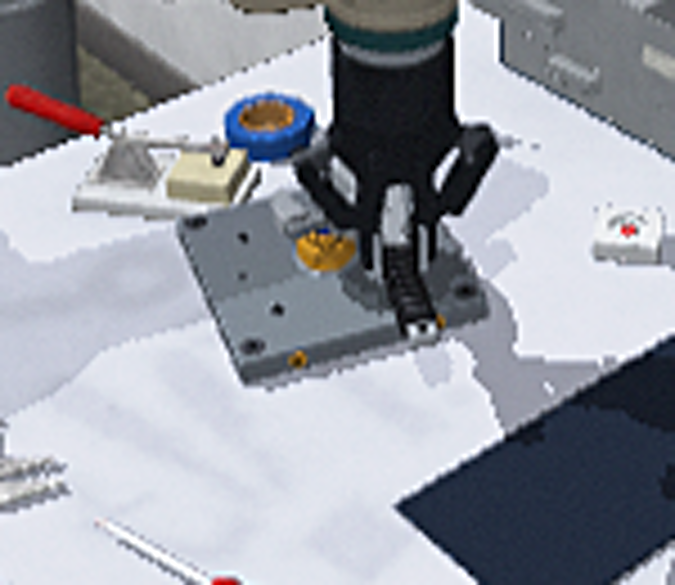

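View pics/t6.png

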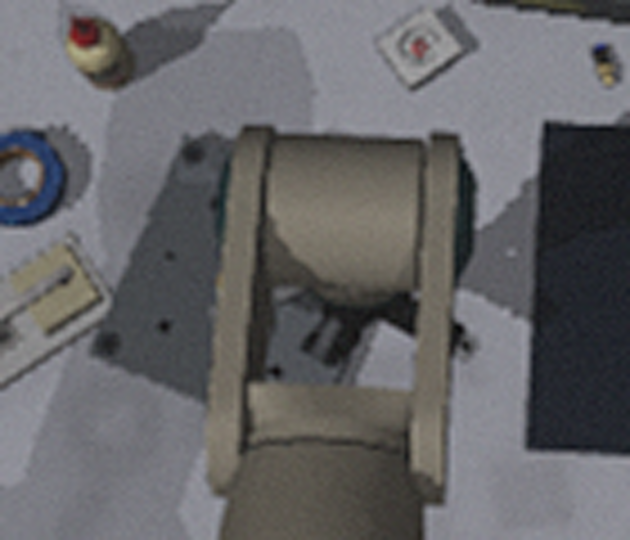

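```bash
python3 -m creep '[[[0.7,-1.5,8,0],[0,0,8,0],[0,0,6,0],[0,0,0,0],[0,0,0,0]]]';python3 st.py .5246 .0515; python3 look.py w7 worm_top
```

```text
time_s: 20.25
eef_pos: [0.5259, 0.0519, 0.0516]
tool_rot: [-0.528, 0.849, 0.009, -0.003]
force: [0.2, -0.9, -2.7]
width: 0.0221
[0.5259 0.0519 0.0516] headx -116.3 heady 153.71 toolz [-0.015  0.012 -1.   ] F [ 0.2 -0.9 -2.7] q [ 0.02  0.21  1.6   0.01  1.35 -2.66]
tool dxdy mm [1. 1.]
20.25 [0.5259 0.0519 0.0516] [-0.5277  0.8494  0.0092 -0.0032] [ 0.2 -0.9 -2.7] 0.022102347192216126
cam [ 0.494 -0.017  0.194]
worm_top [(array([261.1, 338.8]), 0.7)]
```

View pics/w7.png

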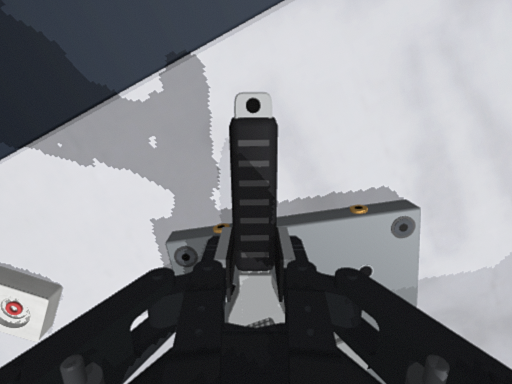

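```bash
python3 -m creep '[[[1,1,4,0],[0,0,4,0],[0,0,3,0]]]';python3 st.py .5246 .0515;  python3 -m creep '[[[0,0,3,0],[0,0,3,0],[0,0,2,0]]]';python3 st.py .5246 .0515
```

```text
time_s: 20.6
eef_pos: [0.5253, 0.0516, 0.0415]
tool_rot: [-0.528, 0.849, 0.008, -0.002]
force: [0.3, -0.1, -2.8]
width: 0.0219
[0.5253 0.0516 0.0415] headx -116.29 heady 153.71 toolz [-0.012  0.012 -1.   ] F [ 0.3 -0.1 -2.8] q [ 0.02  0.22  1.61  0.01  1.33 -2.66]
tool dxdy mm [0.4 0.6]
time_s: 20.85
eef_pos: [0.525, 0.0517, 0.0323]
tool_rot: [-0.528, 0.849, 0.009, -0.002]
force: [-0.3, 0.0, -2.9]
width: 0.0224
[0.525  0.0517 0.0323] headx -116.29 heady 153.71 toolz [-0.012  0.012 -1.   ] F [-0.3  0.  -2.9] q [ 0.02  0.23  1.62  0.01  1.31 -2.66]
tool dxdy mm [0.3 0.3]
```

```bash
python3 -m creep '[[[0,0,3,0],[0,0,2,0]]]';python3 -m creep '[[[0,0,2,0],[0,0,0,0]]]';python3 st.py .5246 .0515
```

```text
time_s: 21.02
eef_pos: [0.5248, 0.0518, 0.0267]
tool_rot: [-0.528, 0.849, 0.009, -0.002]
force: [0.2, -0.2, -3.6]
width: 0.0224
time_s: 21.18
eef_pos: [0.5251, 0.0517, 0.0253]
tool_rot: [-0.528, 0.849, 0.008, -0.002]
force: [-0.1, -0.0, -3.8]
width: 0.0222
[0.5251 0.0517 0.0253] headx -116.29 heady 153.71 toolz [-0.012  0.012 -1.   ] F [-0.1 -0.  -3.8] q [ 0.02  0.24  1.62  0.01  1.29 -2.66]
tool dxdy mm [0.4 0.4]
```

```bash
python3 -m creep '[[[0,0,1.5,0],[0,0,0,0]]]';python3 st.py; python3 -m creep '[[[0,0,0,0],[0,0,0,0],[0,0,0,0]]]' 40; python3 st.py
```

```text
time_s: 21.35
eef_pos: [0.5255, 0.0516, 0.0255]
tool_rot: [-0.528, 0.849, 0.008, -0.002]
force: [-0.4, 0.6, -2.9]
width: 0.0221
[0.5255 0.0516 0.0255] headx -116.28 heady 153.73 toolz [-0.011  0.012 -1.   ] F [-0.4  0.6 -2.9] q [ 0.02  0.24  1.62  0.01  1.29 -2.67]
time_s: 21.6
eef_pos: [0.5268, 0.0518, 0.0266]
tool_rot: [-0.528, 0.849, 0.007, -0.0]
force: [0.4, 0.9, 0.7]
width: 0.04
[0.5268 0.0518 0.0266] headx -116.29 heady 153.71 toolz [-0.008  0.013 -1.   ] F [0.4 0.9 0.7] q [ 0.02  0.24  1.62  0.01  1.29 -2.66]
```

```bash
python3 -m creep '[[[0,0,-8,0],[0,0,-15,0],[0,0,-20,0],[0,0,-20,0],[-10,3,-15,0],[-18,6,-8,0],[-24,8,0,0],[-24,8,0,0],[-18,6,0,0],[-10,3,0,0]]]'; python3 -m creep '[[[-4,1,0,0],[0,0,0,0]]]' 0; python3 st.py; python3 look.py w8 port nut_corner worm_top jaw_face; 
```

```text
time_s: 22.43
eef_pos: [0.5458, 0.1612, 0.1256]
tool_rot: [-0.525, 0.851, 0.006, 0.004]
force: [0.7, -0.2, -0.8]
width: 0.0401
time_s: 22.6
eef_pos: [0.547, 0.1672, 0.1266]
tool_rot: [-0.527, 0.85, 0.006, 0.005]
force: [0.1, -1.5, 0.8]
width: 0.0168
[0.547  0.1672 0.1266] headx -116.46 heady 153.54 toolz [ 0.002  0.015 -1.   ] F [ 0.1 -1.5  0.8] q [ 0.23  0.23  1.41  0.01  1.49 -2.46]
22.6 [0.547  0.1672 0.1266] [-0.5265  0.8501  0.0059  0.0047] [ 0.1 -1.5  0.8] 0.016820506979656126
cam [0.513 0.098 0.268]
port [(array([263.5, 167.2]), 0.8)]
nut_corner [(array([238. , 167.3]), 0.83), (array([232.7, 149.8]), 0.51)]
worm_top [(array([219.4, 126.4]), 0.98)]
jaw_face [(array([284.2, 151.2]), 0.84)]
```

View pics/w8.png

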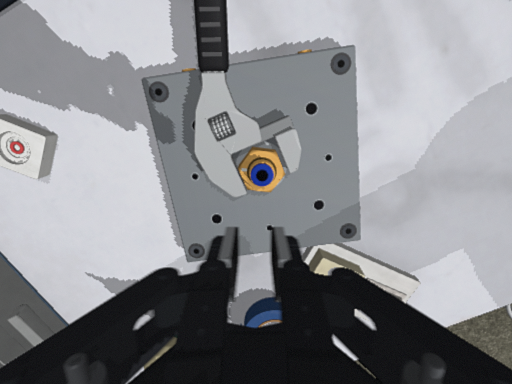

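Excellent: the nut sits in the mouth (nut at ~(263,172), worm at ~(220,126)). Measure the wrench pose.

```bash
python3 z.py w8 180 60 320 210 w8z; python3 - <<'E'
from h import *;import pickle
o,cal,im,d=pickle.load(open("w8.pkl","rb"))
print("worm",ray("wrist",(219.4,126.4),.0385,cal),"ring",ray("wrist",(262,175.5),.05,cal))
E
```

```text
f 3.8666666666666667
worm [0.54618701 0.10355137 0.0385    ] ring [0.53222837 0.15343852 0.05      ]
```

View pics/w8z.png

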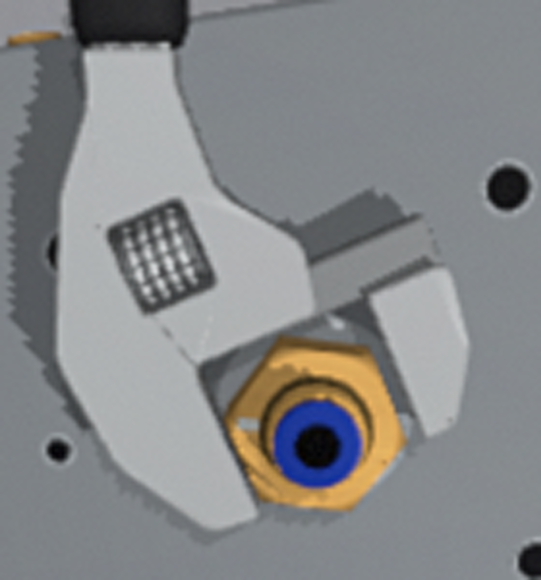

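```bash
python3 -m creep '[[[0,0,0,0]]]'; python3 st.py .5453 .0935
```

```text
time_s: 22.93
eef_pos: [0.5468, 0.1649, 0.1261]
tool_rot: [-0.525, 0.851, 0.006, 0.004]
force: [0.9, -0.1, 0.5]
width: 0.0002
[0.5468 0.1649 0.1261] headx -116.64 heady 153.36 toolz [ 0.001  0.015 -1.   ] F [ 0.9 -0.1  0.5] q [ 0.22  0.23  1.41  0.01  1.49 -2.46]
tool dxdy mm [ 64.5 -30.7]
```

```bash
python3 -m creep '[[[8,-4,2,0],[14,-7,6,0],[16,-7,8,0],[14,-6,10,0],[8,-4,10,0],[2,-1,10,0],[0,0,10,0],[0,0,8,0],[0,0,6,0],[0,0,0,0]]]'; python3 st.py .5453 .0935
```

```text
time_s: 23.77
eef_pos: [0.5445, 0.0906, 0.0495]
tool_rot: [-0.524, 0.852, 0.006, 0.004]
force: [-0.0, -0.0, 0.8]
width: 0.0003
[0.5445 0.0906 0.0495] headx -116.8 heady 153.21 toolz [ 0.001  0.014 -1.   ] F [-0.  -0.   0.8] q [ 0.09  0.26  1.54  0.01  1.34 -2.59]
tool dxdy mm [-2.9  0.6]
```

```bash
python3 -m creep '[[[-1.5,0.5,4,0],[-1,0,3,0],[0,0,2,0],[0,0,0,0]]]'; python3 st.py .5453 .0935;python3 -m creep '[[[0,0,2,0]]]'; python3 -m creep '[[[0,0,2,0]]]'; python3 st.py .5453 .0935
```

```text
time_s: 24.1
eef_pos: [0.5457, 0.0953, 0.04]
tool_rot: [-0.525, 0.851, 0.006, 0.005]
force: [0.1, -0.0, -0.1]
width: 0.0002
[0.5457 0.0953 0.04  ] headx -116.65 heady 153.35 toolz [ 0.002  0.015 -1.   ] F [ 0.1 -0.  -0.1] q [ 0.1   0.28  1.54  0.02  1.32 -2.58]
tool dxdy mm [ 1.8 -0.5]
time_s: 24.18
eef_pos: [0.5461, 0.0956, 0.0386]
tool_rot: [-0.525, 0.851, 0.006, 0.005]
force: [0.6, 0.2, 0.9]
width: -0.0
time_s: 24.27
eef_pos: [0.5465, 0.0957, 0.0378]
tool_rot: [-0.525, 0.851, 0.005, 0.005]
force: [-8.5, -2.4, 16.7]
width: 0.0002
[0.5465 0.0957 0.0378] headx -116.62 heady 153.39 toolz [ 0.004  0.015 -1.   ] F [-8.5 -2.4 16.7] q [ 0.1   0.28  1.54  0.01  1.31 -2.58]
tool dxdy mm [2.5 0.1]
```

```bash
python3 -m creep '[[[-4,2,1.2,0],[-4,2,1.2,0]]]'; python3 -m creep '[[[-4,2,1.2,0],[-4,2,1.2,0]]]';python3 st.py .5453 .0935
```

```text
time_s: 24.43
eef_pos: [0.5474, 0.1035, 0.0385]
tool_rot: [-0.525, 0.851, 0.004, 0.006]
force: [-0.9, -3.1, 3.6]
width: -0.0001
time_s: 24.6
eef_pos: [0.5484, 0.1118, 0.0384]
tool_rot: [-0.525, 0.851, 0.003, 0.006]
force: [-4.5, -3.0, 8.2]
width: 0.0003
[0.5484 0.1118 0.0384] headx -116.71 heady 153.29 toolz [ 0.008  0.011 -1.   ] F [-4.5 -3.   8.2] q [ 0.13  0.29  1.53  0.01  1.31 -2.55]
tool dxdy mm [17.7 -5.5]
```

```bash
python3 -m creep '[[[0,0,-6,0],[9,-3,0,0],[9,-3,0,0],[0,0,3,0],[0,0,0,0]]]'; python3 st.py .5453 .0935; python3 look.py w9; python3 z.py w9 180 100 340 300 w9z
```

```text
time_s: 25.02
eef_pos: [0.5456, 0.0915, 0.0416]
tool_rot: [-0.525, 0.851, 0.002, 0.007]
force: [0.6, -0.5, -0.2]
width: 0.0002
[0.5456 0.0915 0.0416] headx -116.66 heady 153.34 toolz [ 0.01   0.012 -1.   ] F [ 0.6 -0.5 -0.2] q [ 0.09  0.27  1.55  0.01  1.31 -2.59]
tool dxdy mm [-1.6  1.2]
25.02 [0.5456 0.0915 0.0416] [-0.525   0.8511  0.0025  0.0073] [ 0.6 -0.5 -0.2] 0.00015107951439017247
cam [0.51  0.023 0.183]
f 2.9
```

View pics/w9.png

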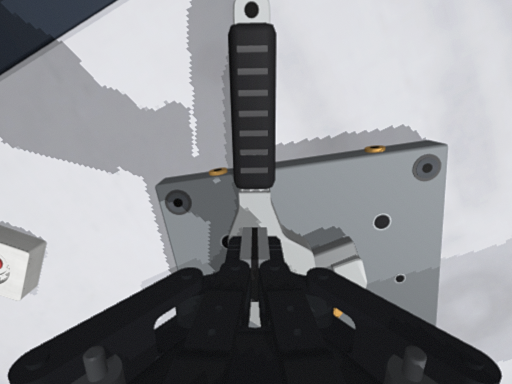

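```bash
python3 -m creep '[[[0,0.5,3,0],[0,0.5,2,0],[-4,2,1.6,0],[-4,2,1.6,0]]]'; python3 -m creep '[[[-4,2,1.6,0],[-4,2,1.6,0],[-4,2,1.6,0]]]';python3 st.py .5453 .0935
```

```text
time_s: 25.4
eef_pos: [0.5466, 0.0971, 0.0366]
tool_rot: [-0.524, 0.852, -0.002, 0.007]
force: [-12.6, -15.6, 27.2]
width: 0.0
time_s: 25.65
eef_pos: [0.5479, 0.1077, 0.0383]
tool_rot: [-0.523, 0.852, -0.005, 0.006]
force: [-5.8, -3.7, 9.1]
width: 0.0001
[0.5479 0.1077 0.0383] headx -116.87 heady 153.13 toolz [ 0.015 -0.003 -1.   ] F [-5.8 -3.7  9.1] q [ 0.13  0.28  1.54 -0.    1.3  -2.54]
tool dxdy mm [13.8 -4.1]
```

```bash
python3 -m creep '[[[-4,2,1.3,0],[-2.5,1,1.3,0]]]';python3 st.py .5455 .097; python3 -m creep '[[[0,0,-7,0],[8,-2.5,0,0],[8,-3,0,0],[0,0,0,0]]]'; python3 st.py .546 .097
```

```text
time_s: 25.82
eef_pos: [0.5482, 0.1146, 0.0382]
tool_rot: [-0.524, 0.852, -0.006, 0.005]
force: [-7.1, -4.0, 10.9]
width: -0.0003
[0.5482 0.1146 0.0382] headx -116.86 heady 153.14 toolz [ 0.015 -0.005 -1.   ] F [-7.1 -4.  10.9] q [ 0.14  0.29  1.53 -0.01  1.31 -2.53]
tool dxdy mm [17.  -5.6]
time_s: 26.15
eef_pos: [0.5455, 0.0978, 0.0455]
tool_rot: [-0.525, 0.851, -0.006, 0.005]
force: [-0.7, -1.1, 0.1]
width: -0.0002
[0.5455 0.0978 0.0455] headx -116.72 heady 153.28 toolz [ 0.015 -0.005 -1.   ] F [-0.7 -1.1  0.1] q [ 0.11  0.26  1.55 -0.01  1.32 -2.56]
tool dxdy mm [ 0.5 -0.8]
```

```bash
python3 -m creep '[[[0,0.5,4,0],[0,0.5,2.5,0],[0,0.5,1.5,0]]]'; python3 -m creep '[[[-4,2.3,1.4,0],[-4,2.3,1.4,0]]]';python3 -m creep '[[[-4,2.3,1.4,0],[-4,2.3,1.4,0]]]';python3 st.py .546 .097; python3 -m creep '[[[0,0,-7,0],[8,-2.7,0,0],[8,-3,0,0],[0,0,0,0]]]'; python3 st.py .546 .097
```

```text
time_s: 26.4
eef_pos: [0.5448, 0.097, 0.0372]
tool_rot: [-0.524, 0.852, -0.007, 0.006]
force: [-1.3, -3.6, 13.4]
width: 0.0004
time_s: 26.57
eef_pos: [0.5452, 0.1036, 0.0382]
tool_rot: [-0.523, 0.852, -0.009, 0.005]
force: [-9.4, -5.1, 17.0]
width: -0.0002
time_s: 26.73
eef_pos: [0.5452, 0.1117, 0.0382]
tool_rot: [-0.523, 0.853, -0.01, 0.005]
force: [-5.8, -3.8, 11.6]
width: 0.0001
[0.5452 0.1117 0.0382] headx -116.99 heady 153.01 toolz [ 0.019 -0.013 -1.   ] F [-5.8 -3.8 11.6] q [ 0.14  0.28  1.55 -0.02  1.3  -2.52]
tool dxdy mm [12.7 -7.4]
time_s: 27.07
eef_pos: [0.5424, 0.0943, 0.0452]
tool_rot: [-0.523, 0.852, -0.01, 0.005]
force: [-0.6, -1.0, 0.6]
width: 0.0004
[0.5424 0.0943 0.0452] headx -116.89 heady 153.12 toolz [ 0.018 -0.012 -1.   ] F [-0.6 -1.   0.6] q [ 0.11  0.25  1.56 -0.01  1.31 -2.56]
tool dxdy mm [-4.1 -2. ]
```

```bash
python3 -m creep '[[[-2,-1,3,0],[-1,-1,3,0],[0,0.3,2,0]]]'; python3 -m creep '[[[-4,2,1.4,0],[-4,2,1.4,0]]]';python3 -m creep '[[[-4,2,1.4,0],[-4,2,1.4,0]]]';python3 st.py .546 .097; python3 -m creep '[[[0,0,-10,0],[-4,2,-15,0],[-12,4,-15,0],[-16,4,-15,0],[-12,4,-6,0],[-6,2,0,0],[0,0,0,0]]]'; python3 look.py w10 port worm_top nut_corner
```

```text
time_s: 27.32
eef_pos: [0.5456, 0.0947, 0.0362]
tool_rot: [-0.522, 0.853, -0.01, 0.005]
force: [-0.3, -3.5, 8.5]
width: -0.0002
time_s: 27.48
eef_pos: [0.5472, 0.0987, 0.0369]
tool_rot: [-0.522, 0.853, -0.015, 0.003]
force: [-12.7, -14.8, 26.9]
width: 0.0002
time_s: 27.65
eef_pos: [0.5477, 0.1043, 0.0384]
tool_rot: [-0.521, 0.854, -0.017, 0.0]
force: [-4.7, -3.9, 10.7]
width: 0.0001
[0.5477 0.1043 0.0384] headx -117.23 heady 152.8 toolz [ 0.019 -0.029 -0.999] F [-4.7 -3.9 10.7] q [ 0.14  0.28  1.54 -0.03  1.3  -2.52]
tool dxdy mm [ 7.3 -1.8]
time_s: 28.23
eef_pos: [0.5549, 0.1606, 0.0995]
tool_rot: [-0.521, 0.854, -0.017, -0.001]
force: [-0.6, 0.5, -0.6]
width: 0.0004
28.23 [0.5549 0.1606 0.0995] [-5.208e-01  8.535e-01 -1.660e-02 -7.000e-04] [-0.6  0.5 -0.6] 0.0003926397135143313
cam [0.518 0.098 0.244]
port [(array([277.9, 180.7]), 0.73), (array([242.8, 170.4]), 0.37)]
worm_top [(array([233.5, 142.8]), 0.92)]
nut_corner [(array([249.9, 178.8]), 0.91)]
```

View pics/w10.png

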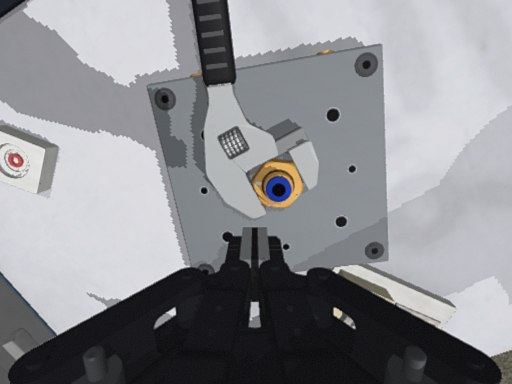

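```bash
python3 z.py w10 195 75 335 225 w10z; python3 - <<'E'
from h import *;import pickle
o,cal,im,d=pickle.load(open("w10.pkl","rb"))
print("worm",ray("wrist",(233.5,142.8),.0385,cal),"ring",ray("wrist",(279,188),.05,cal))
E
```

```text
f 3.8666666666666667
worm [0.54701328 0.10891091 0.0385    ] ring [0.53134381 0.1521887  0.05      ]
```

View pics/w10z.png

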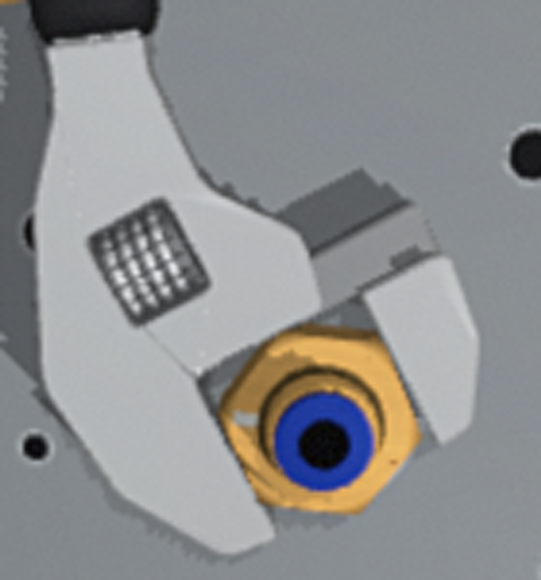

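```bash
cat > op.py <<'E'
from h import *;import pickle,sys
def op(n,u0,v0,f,A,B,C,D):
    o,cal,im,d=pickle.load(open(n+".pkl","rb"))
    a,b,c,e=[ray("wrist",(u0+(u+.5)/f-.5,v0+(v+.5)/f-.5),.036,cal)[:2] for u,v in (A,B,C,D)]
    x=(b-a)/np.linalg.norm(b-a);y=np.array([-x[1],x[0]])
    print("len fixed",np.linalg.norm(b-a)*1e3,"heading",np.degrees(np.arctan2(x[1],x[0])),"jaw heading",np.degrees(np.arctan2(*(e-c)[::-1])),"opening",(c-a)@y*1e3,(e-a)@y*1e3, "corner",a)
    p=np.array([.5318,.1525])-a;print("port in wrench",p@x*1e3,p@y*1e3)
E
python3 - <<'E'
from op import *
op("w8",180,60,3.8667,(200,362),(258,512),(370,292),(427,438))
op("w10",195,75,3.8667,(198,374),(275,535),(367,296),(441,445))
E
```

```text
len fixed 36.94379474392584 heading 83.18330794101674 jaw heading 86.2203423362731 opening 39.99716164621214 41.86240992611902 corner [0.54820621 0.12774901]
port in wrench 22.628719116527925 19.22800494254863
len fixed 37.52149117359566 heading 87.5330437731382 jaw heading 90.72458595402809 opening 36.573526144247545 38.466217679910045 corner [0.54928754 0.1325831 ]
port in wrench 19.14572242579593 18.328622629595845
```

```bash
python3 st.py .546 .103
```

```text
[0.5543 0.1588 0.0987] headx -117.34 heady 152.69 toolz [ 0.014 -0.03  -0.999] F [-1.3 -0.3 -0.3] q [ 0.23  0.27  1.42 -0.03  1.44 -2.43]
tool dxdy mm [ 53.4 -18.3]
```

```bash
python3 -m creep '[[[8,-3,6,0],[14,-5,10,0],[14,-5,10,0],[10,-3,10,0],[4,-1,8,0],[0,0,6,0],[0,0,0,0]]]'; python3 st.py .546 .103
```

```text
time_s: 29.02
eef_pos: [0.5441, 0.0975, 0.0426]
tool_rot: [-0.518, 0.855, -0.016, -0.005]
force: [0.6, -0.2, -0.1]
width: -0.0001
[0.5441 0.0975 0.0426] headx -117.56 heady 152.47 toolz [ 0.008 -0.031 -0.999] F [ 0.6 -0.2 -0.1] q [ 0.13  0.27  1.54 -0.03  1.32 -2.53]
tool dxdy mm [-5.7  0.9]
```

```bash
python3 -m creep '[[[-3,0.5,0,0],[-3,0.5,1,0],[0,0,2.5,0],[0,0,1.5,0]]]'; python3 st.py .546 .103;  python3 -m creep '[[[-4,2,1.4,0],[-4,2,1.4,0]]]';python3 -m creep '[[[-4,2,1.4,0],[-4,2,1.4,0]]]';python3 st.py .546 .103
```

```text
time_s: 29.35
eef_pos: [0.547, 0.105, 0.0384]
tool_rot: [-0.519, 0.855, -0.016, -0.004]
force: [-6.7, -1.8, 10.7]
width: 0.0003
[0.547  0.105  0.0384] headx -117.49 heady 152.54 toolz [ 0.01  -0.031 -0.999] F [-6.7 -1.8 10.7] q [ 0.14  0.29  1.53 -0.03  1.31 -2.51]
tool dxdy mm [ 2.3 -0. ]
time_s: 29.52
eef_pos: [0.5469, 0.1135, 0.0381]
tool_rot: [-0.519, 0.855, -0.016, -0.005]
force: [-8.8, -4.7, 10.9]
width: -0.0
time_s: 29.68
eef_pos: [0.5477, 0.1223, 0.0374]
tool_rot: [-0.519, 0.854, -0.018, -0.005]
force: [-0.1, -0.1, 0.1]
width: -0.0
[0.5477 0.1223 0.0374] headx -117.44 heady 152.6 toolz [ 0.01  -0.036 -0.999] F [-0.1 -0.1  0.1] q [ 0.17  0.3   1.52 -0.04  1.32 -2.48]
tool dxdy mm [18.  -7.4]
```

```bash
python3 -m creep '[[[0,0,-6,0],[8,-3,0,0],[8,-3,0,0],[1,-0.5,3,0],[0,0,2,0],[0,0,1.5,0]]]'; python3 st.py .546 .103;  python3 -m creep '[[[-4,2,1.4,0],[-4,2,1.4,0]]]';python3 -m creep '[[[-4,2,1.4,0],[-2,1,1.4,0]]]';python3 st.py .546 .103
```

```text
time_s: 30.18
eef_pos: [0.5462, 0.1035, 0.0383]
tool_rot: [-0.52, 0.854, -0.018, -0.004]
force: [-1.6, 0.8, 12.4]
width: -0.0004
[0.5462 0.1035 0.0383] headx -117.33 heady 152.71 toolz [ 0.012 -0.035 -0.999] F [-1.6  0.8 12.4] q [ 0.14  0.28  1.54 -0.04  1.31 -2.52]
tool dxdy mm [ 0.6 -0.1]
time_s: 30.35
eef_pos: [0.5464, 0.1106, 0.0381]
tool_rot: [-0.519, 0.854, -0.019, -0.005]
force: [-9.6, -5.4, 15.1]
width: -0.0
time_s: 30.52
eef_pos: [0.5464, 0.1155, 0.0379]
tool_rot: [-0.519, 0.855, -0.02, -0.006]
force: [-6.7, -5.0, 12.0]
width: -0.0002
[0.5464 0.1155 0.0379] headx -117.53 heady 152.53 toolz [ 0.01  -0.041 -0.999] F [-6.7 -5.  12. ] q [ 0.16  0.3   1.53 -0.04  1.32 -2.49]
tool dxdy mm [11.3 -5.5]
```

```bash
python3 -m creep '[[[0,0,-6,0],[6,-3,0,0],[6,-2,0,0],[0,-0.5,3,0],[0,0,2.5,0],[0,0,1.5,0]]]';  python3 -m creep '[[[-4,2,1.4,0],[-4,2,1.4,0],[-4,2,1.4,0]]]'; python3 st.py; python3 -m creep '[[[0,0,-10,0],[-4,2,-15,0],[-12,4,-15,0],[-14,4,-15,0],[-8,2,-6,0],[-2,0,0,0],[0,0,0,0]]]'; python3 look.py w11 worm_top; python3 z.py w11 190 70 330 220 w11z
```

```text
time_s: 31.02
eef_pos: [0.5461, 0.1007, 0.0382]
tool_rot: [-0.518, 0.855, -0.02, -0.006]
force: [-8.6, 1.2, 20.3]
width: 0.0002
time_s: 31.27
eef_pos: [0.5463, 0.1116, 0.0381]
tool_rot: [-0.517, 0.855, -0.022, -0.007]
force: [-6.2, -5.5, 13.4]
width: -0.0002
[0.5463 0.1116 0.0381] headx -117.7 heady 152.36 toolz [ 0.01  -0.045 -0.999] F [-6.2 -5.5 13.4] q [ 0.16  0.29  1.53 -0.05  1.32 -2.49]
time_s: 31.85
eef_pos: [0.5531, 0.1564, 0.0978]
tool_rot: [-0.517, 0.856, -0.021, -0.009]
force: [-0.2, 0.4, -0.1]
width: 0.0002
31.85 [0.5531 0.1564 0.0978] [-0.5171  0.8557 -0.0205 -0.0091] [-0.2  0.4 -0.1] 0.00021142587385894343
cam [0.517 0.097 0.243]
worm_top [(array([237.8, 147.6]), 0.75)]
f 3.8666666666666667
```

View pics/w11z.png

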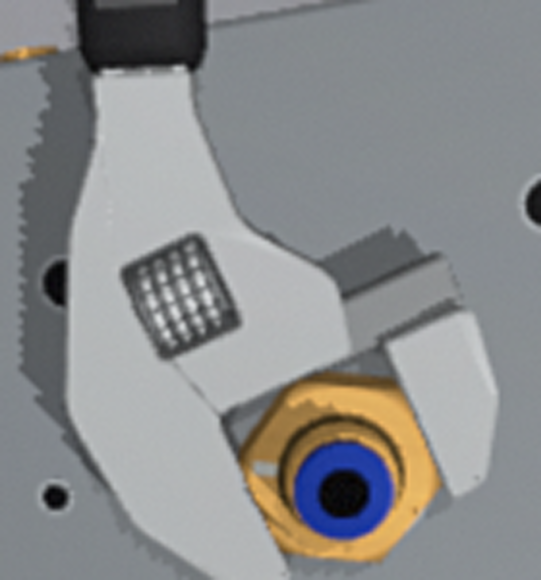

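```bash
python3 - <<'E'
from op import *
op("w11",190,70,3.8667,(222,412),(289,577),(384,342),(457,497))
o,cal,im,d=pickle.load(open("w11.pkl","rb"))
print("worm",ray("wrist",(237.8,147.6),.0385,cal))
a=ray("wrist",(190+150/3.8667,70+66/3.8667),.036,cal);print("grip start(centre top)",a)
E
python3 z.py w11 160 0 340 230 w11y
```

```text
len fixed 37.44226120905279 heading 83.65912359536597 jaw heading 88.86874951471695 opening 34.67143372323608 37.861382230175536 corner [0.54736222 0.13095486]
port in wrench 19.694595716520244 17.84653638811992
worm [0.54287775 0.10830199 0.0385    ]
grip start(centre top) [0.52838583 0.06793901 0.036     ]
f 2.5217391304347827
```

View pics/w11y.png

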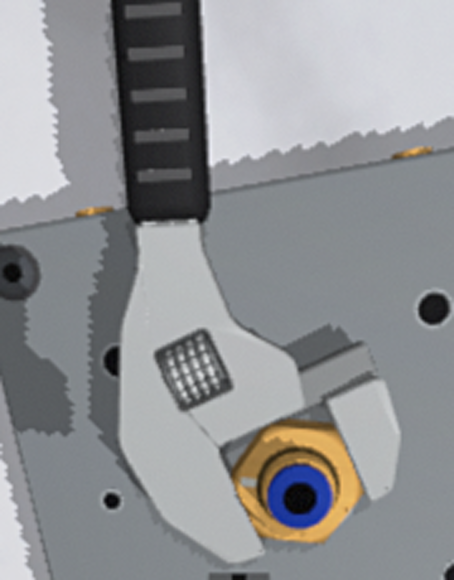

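```bash
python3 -m creep '[[[8,-4,6,0],[14,-7,10,0],[14,-7,10,0],[8,-4,10,0],[3,-1,8,0],[0,0,6,0],[0,0,0,0]]]'; python3 st.py .5435 .101
```

```text
time_s: 32.53
eef_pos: [0.5477, 0.0936, 0.0402]
tool_rot: [-0.515, 0.857, -0.019, -0.014]
force: [-0.4, -0.7, -0.5]
width: -0.0003
[0.5477 0.0936 0.0402] headx -117.95 heady 152.1 toolz [-0.004 -0.047 -0.999] F [-0.4 -0.7 -0.5] q [ 0.13  0.29  1.52 -0.05  1.34 -2.52]
tool dxdy mm [-4.6  7.2]
```

```bash
python3 -m creep '[[[-2,3,0,0],[-3,4,1,0],[0,0,1.5,0],[0,0,1,0]]]'; python3 st.py .5435 .101;  python3 -m creep '[[[-4,2,1.4,0],[-4,2,1.4,0]]]';python3 -m creep '[[[-4,2,1.4,0],[-4,2,1.4,0]]]';python3 st.py .5435 .101
```

```text
time_s: 32.87
eef_pos: [0.5447, 0.1028, 0.0387]
tool_rot: [-0.516, 0.856, -0.02, -0.013]
force: [-0.2, -1.1, 1.5]
width: -0.0002
[0.5447 0.1028 0.0387] headx -117.89 heady 152.16 toolz [-0.001 -0.048 -0.999] F [-0.2 -1.1  1.5] q [ 0.14  0.29  1.53 -0.05  1.33 -2.5 ]
tool dxdy mm [2.2 0.2]
time_s: 33.03
eef_pos: [0.5455, 0.112, 0.0381]
tool_rot: [-0.516, 0.856, -0.022, -0.012]
force: [-4.6, -5.2, 10.2]
width: 0.0001
time_s: 33.2
eef_pos: [0.5466, 0.1219, 0.0369]
tool_rot: [-0.516, 0.856, -0.023, -0.011]
force: [-0.4, 0.2, 0.3]
width: 0.0004
[0.5466 0.1219 0.0369] headx -117.82 heady 152.24 toolz [ 0.004 -0.051 -0.999] F [-0.4  0.2  0.3] q [ 0.18  0.31  1.51 -0.05  1.33 -2.46]
tool dxdy mm [20.  -7.1]
```

```bash
python3 -m creep '[[[0,0,-10,-0.03],[0,0,-15,0],[0,0,-15,0],[10,-2,-5,0],[16,-3,0,0],[18,-3,0,0],[16,-3,0,0],[8,-1,0,0],[0,0,0,0]]]' 45; python3 st.py .5204 .0498; python3 look.py w12 handle_grip worm_top
```

```text
time_s: 33.95
eef_pos: [0.5248, 0.062, 0.0839]
tool_rot: [-0.534, 0.845, -0.021, -0.011]
force: [-1.5, -1.2, 0.5]
width: 0.045
[0.5248 0.062  0.0839] headx -115.47 heady 154.58 toolz [ 0.003 -0.047 -0.999] F [-1.5 -1.2  0.5] q [ 0.07  0.16  1.58 -0.05  1.4  -2.62]
tool dxdy mm [12.9 -1.3]
33.95 [0.5248 0.062  0.0839] [-0.5339  0.8452 -0.0208 -0.0111] [-1.5 -1.2  0.5] 0.044997256838597205
cam [0.492 0.001 0.23 ]
handle_grip [(array([251.3, 175.4]), 0.92)]
worm_top [(array([256.3, 274.5]), 0.77)]
```

View pics/w12.png

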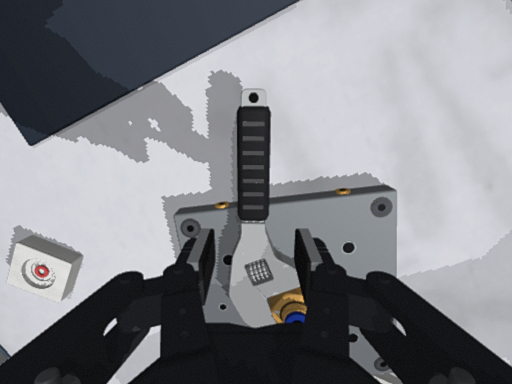

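```bash
python3 - <<'E'
from fit import *;import pickle
o,cal,im,d=pickle.load(open("w12.pkl","rb"))
g=ray("wrist",(251.3,175.4),.028,cal);w=ray("wrist",(256.3,274.5),.0385,cal)
th,t,Rm,res=fit([(-.024,.004),(-.096,.029)],[w[:2],g[:2]]);print(g,w,np.degrees(th),t,res)
e=ray("wrist",(253,107),.036,cal);s=ray("wrist",(253.5,219),.036,cal);v=e-s;print("handle heading",np.degrees(np.arctan2(v[1],v[0])),np.linalg.norm(v))
for k in(45,50): print(k,s[:2]+v[:2]/np.linalg.norm(v)*(k-30)/1e3)
E
```

```text
[0.51593918 0.03608898 0.028     ] [0.54529775 0.10714685 0.0385    ] 86.69947301919014 [0.55054549 0.13056844] [[ 0.00012739  0.00030832]
 [-0.00012739 -0.00030832]]
handle heading -115.273088587281 0.08034182201765443
45 [0.52147861 0.0518593 ]
50 [0.51934395 0.04733789]
```

```bash
python3 -m creep '[[[5,-1,4,0],[5,0,8,0],[0,0,10,0],[0,0,10,0],[0,0,9,0],[0,0,6,0],[0,0,3,0],[0,0,0,0]]]' 45; python3 st.py .5205 .0495
```

```text
time_s: 34.77
eef_pos: [0.5207, 0.053, 0.0264]
tool_rot: [-0.536, 0.844, -0.019, -0.012]
force: [0.1, 0.3, 0.3]
width: 0.045
[0.5207 0.053  0.0264] headx -115.21 heady 154.84 toolz [-0.    -0.046 -0.999] F [0.1 0.3 0.3] q [ 0.06  0.23  1.64 -0.05  1.28 -2.63]
tool dxdy mm [ 3.3 -1.3]
```

```bash
python3 -m creep '[[[0,-1,0.3,0],[0,0,0.3,0],[0,0,0.3,0],[0,0,0.3,0]]]' 10; python3 st.py
```

```text
time_s: 35.1
eef_pos: [0.5224, 0.0524, 0.0261]
tool_rot: [-0.536, 0.844, -0.02, -0.012]
force: [-1.4, 0.8, -0.3]
width: 0.0221
[0.5224 0.0524 0.0261] headx -115.24 heady 154.81 toolz [ 0.001 -0.046 -0.999] F [-1.4  0.8 -0.3] q [ 0.05  0.23  1.63 -0.05  1.28 -2.63]
```

```bash
cat > arc.py <<'E'
from h import *
o=get_obs();M=R.from_quat(o["tool_rot"]).as_matrix();v=o["eef_pos"][:2]-np.array([.5318,.1525])
F=o["force"];t=np.array([v[1],-v[0]])/np.hypot(*v)
print("r",np.round(np.hypot(*v)*1e3,1),"ang",np.round(np.degrees(np.arctan2(v[1],v[0])),1),"headx",np.round(np.degrees(np.arctan2(M[1,0],M[0,0])),1),"z",np.round(o["eef_pos"][2],4),"Ft(cw)",np.round(F[:2]@t,1),"Fr",np.round(F[:2]@v/np.hypot(*v),1),"Fz",np.round(F[2],1),"Tz",np.round(o["ft_torque"],2))
E
python3 arc.py; python3 -m creep '[[[1.5,4,0.3,0.04],[2.4,7.7,0.3,0.08]]]';python3 arc.py; python3 -m creep '[[[2.4,7.7,0.3,0.08],[2.4,7.7,0.3,0.08]]]';python3 arc.py
```

```text
r 100.6 ang -95.4 headx -115.2 z 0.0261 Ft(cw) 1.5 Fr -0.7 Fz -0.3 Tz [ 0.1   0.38 -0.11]
time_s: 35.27
eef_pos: [0.5114, 0.054, 0.026]
tool_rot: [-0.484, 0.875, -0.021, -0.01]
force: [-0.5, -1.3, 2.1]
width: 0.0225
r 100.5 ang -101.7 headx -122.2 z 0.026 Ft(cw) 0.2 Fr 1.4 Fz 2.1 Tz [-0.05  0.17  0.38]
time_s: 35.43
eef_pos: [0.4958, 0.0587, 0.026]
tool_rot: [-0.409, 0.912, -0.022, -0.008]
force: [-1.4, -0.0, 2.5]
width: 0.0221
r 100.5 ang -111.0 headx -131.7 z 0.026 Ft(cw) 1.3 Fr 0.5 Fz 2.5 Tz [0.13 0.44 0.63]
```

```bash
for i in 1 2; do python3 -m creep '[[[2.4,7.7,0.3,0.08],[2.4,7.7,0.3,0.08]]]' >/dev/null;python3 arc.py; done
```

```text
r 100.4 ang -120.5 headx -141.2 z 0.0261 Ft(cw) 1.2 Fr -0.2 Fz 2.9 Tz [0.27 0.4  0.61]
r 100.3 ang -130.1 headx -150.7 z 0.0261 Ft(cw) 0.1 Fr -0.0 Fz 3.4 Tz [0.21 0.49 0.61]
```

```bash
python3 -m creep '[[[2.4,7.7,0.3,0.08]]]' >/dev/null;python3 arc.py;  python3 -m creep '[[[2.4,7.7,0.3,0.08]]]' >/dev/null;python3 arc.py; 
```

```text
r 100.2 ang -134.9 headx -155.4 z 0.0262 Ft(cw) -0.1 Fr 0.9 Fz 2.2 Tz [0.21 0.57 0.66]
r 100.2 ang -139.7 headx -160.2 z 0.0262 Ft(cw) -0.8 Fr 0.6 Fz 2.4 Tz [0.17 0.55 0.68]
```

```bash
python3 -m creep '[[[2.4,7.7,0.3,0.08]]]' >/dev/null;python3 arc.py;  python3 -m creep '[[[1.8,5.8,0.3,0.06]]]' >/dev/null;python3 arc.py; 
```

```text
r 100.2 ang -144.4 headx -164.9 z 0.0263 Ft(cw) 0.2 Fr 0.1 Fz 2.9 Tz [0.2  0.64 0.7 ]
r 100.2 ang -148.1 headx -168.5 z 0.0263 Ft(cw) -0.9 Fr 0.1 Fz 1.0 Tz [0.12 0.62 0.53]
```

```bash
python3 -m creep '[[[1.5,4.8,0.3,0.05]]]' >/dev/null;python3 arc.py;  python3 -m creep '[[[1.5,4.8,0.3,0.05]]]' >/dev/null;python3 arc.py; 
```

```text
r 99.9 ang -151.0 headx -171.5 z 0.0263 Ft(cw) -8.0 Fr -1.8 Fz -1.3 Tz [-0.88 -0.49  0.02]
r 99.5 ang -153.4 headx -174.5 z 0.0263 Ft(cw) -7.1 Fr 0.2 Fz -0.2 Tz [-0.83 -0.24  0.33]
```

```bash
python3 -m creep '[[[1.2,4,0.3,0.04]]]' >/dev/null;python3 arc.py;  python3 -m creep '[[[1.2,4,0.3,0.04]]]' >/dev/null;python3 arc.py; 
```

```text
r 99.3 ang -155.4 headx -176.9 z 0.0263 Ft(cw) -5.9 Fr 2.3 Fz 2.0 Tz [-0.8   0.35  0.55]
r 99.2 ang -157.4 headx -179.2 z 0.0262 Ft(cw) -3.7 Fr 2.9 Fz 2.0 Tz [-0.68  0.56  0.7 ]
```

```bash
python3 look.py w13 handle_grip; python3 - <<'E'
from h import *
im,d=snapshot("scene");save("s13",cv2.resize(im[130:260,140:290],None,fx=4.5,fy=4.5,interpolation=cv2.INTER_CUBIC))
im,d=snapshot("top");save("t13",cv2.resize(im[160:270,150:270],None,fx=4.5,fy=4.5,interpolation=cv2.INTER_CUBIC))
E
```

```text
36.43 [0.4403 0.1143 0.0262] [-0.0068  0.9996 -0.0283  0.0055] [-1.3 -4.6  2. ] 0.02215503221588906
cam [0.363 0.121 0.168]
handle_grip [(array([251.6, 212.3]), 0.69)]
```

View pics/w13.png

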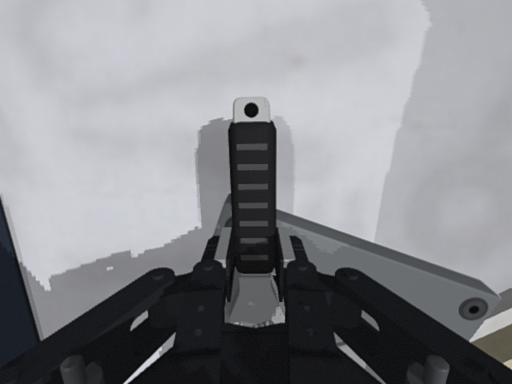

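View pics/s13.png

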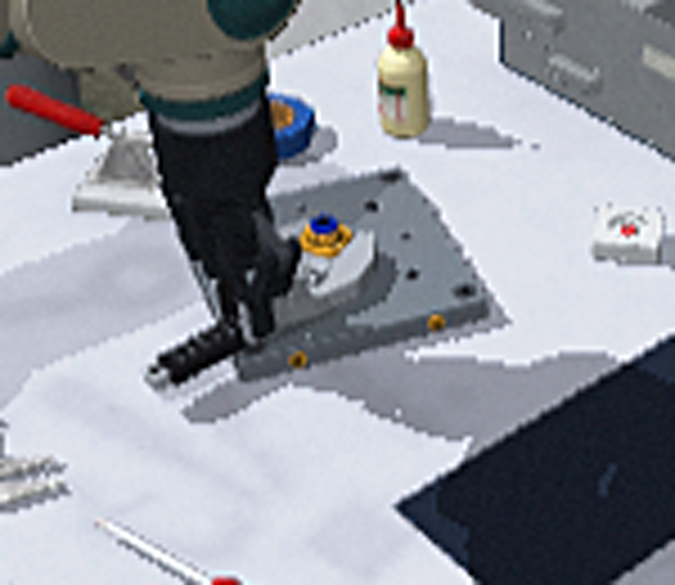

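View pics/t13.png

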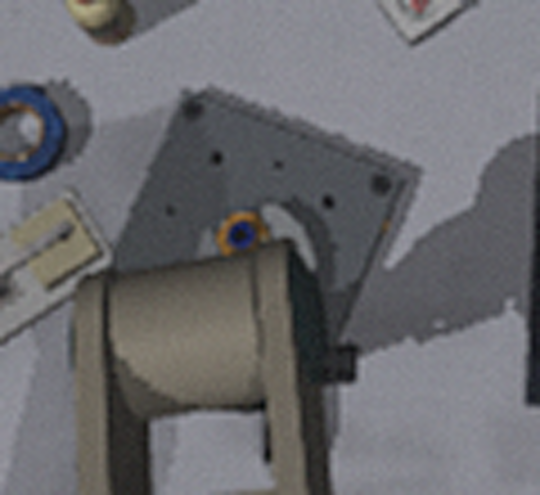

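```bash
python3 -m creep '[[[0,0,0.3,0],[0,0,0.3,0],[0,0,0,0],[0,0,-10,0],[0,0,-18,0],[-10,0,-18,0],[-20,0,-18,0],[-24,0,-10,0],[-24,0,0,0],[-14,0,0,0]]]' 45; python3 -m creep '[[[-6,0,0,0],[0,0,0,0]]]';python3 look.py w14 worm_top nut_corner port jaw_face
```

```text
time_s: 37.47
eef_pos: [0.5335, 0.122, 0.1078]
tool_rot: [-0.01, 1.0, -0.025, 0.007]
force: [0.2, -0.2, 0.0]
width: 0.0448
time_s: 37.63
eef_pos: [0.5423, 0.1222, 0.1097]
tool_rot: [-0.01, 1.0, -0.025, 0.008]
force: [-1.6, -0.0, 0.6]
width: 0.045
37.63 [0.5423 0.1222 0.1097] [-0.0097  0.9996 -0.0246  0.0082] [-1.6 -0.   0.6] 0.044953980278736816
cam [0.465 0.128 0.251]
worm_top [(array([255.2, 147.6]), 0.7), (array([291.5, 176. ]), 0.44)]
nut_corner [(array([271.3, 187.5]), 0.67)]
port [(array([294.1, 183.9]), 0.78), (array([469.2, 258.4]), 0.45)]
jaw_face [(array([319.1, 172.3]), 0.82), (array([269.5, 185.5]), 0.71)]
```

View pics/w14.png

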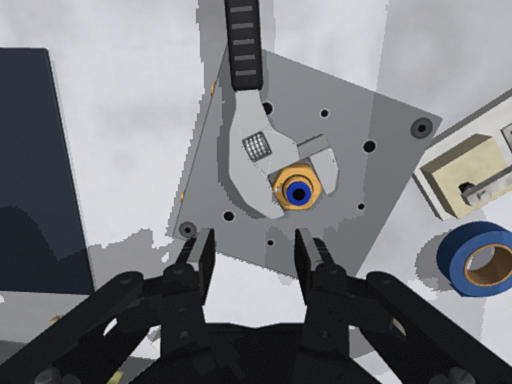

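```bash
python3 z.py w14 215 80 355 230 w14z
```

```text
f 3.8666666666666667
```

View pics/w14z.png

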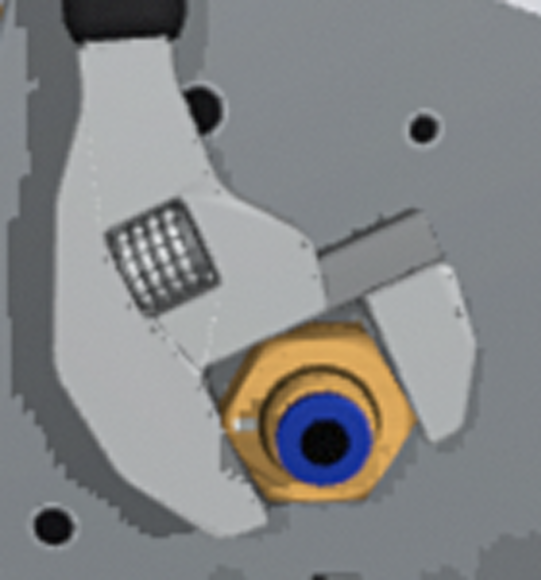

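```bash
python3 - <<'E'
from op import *
o,cal,im,d=pickle.load(open("w14.pkl","rb"))
f=3.8667;u0,v0=215,80
c=np.array([ray("wrist",(u0+(u+.5)/f-.5,v0+(v+.5)/f-.5),.038,cal)[:2] for u,v in [(222,424),(268,500),(362,497),(415,415),(362,325),(270,328)]])
m=c.mean(0);r=c-m;print("centre",m,np.hypot(*r.T)*1e3)
a=np.degrees(np.arctan2(r[:,1],r[:,0]));print(a, "mod60",np.degrees(np.angle(np.exp(1j*6*np.radians(a)).mean())/6))
op("w14",u0,v0,f,(205,364),(266,520),(368,298),(430,440))
print(ray("wrist",(255.2,147.6),.0385,cal))
h1=ray("wrist",(215+125/f,80+42/f),.036,cal);h2=ray("wrist",(241.5,5),.036,cal);v=h2-h1;print("handle heading",np.degrees(np.arctan2(v[1],v[0])),h1)
E
```

```text
centre [0.53081311 0.15241551] [19.67585602 21.15499459 20.75672952 20.3575696  21.21288278 21.31423484]
[ -83.16242033  -25.30937884   31.58252254   92.73582463  158.00518843
 -150.26969479] mod60 -26.070924072368854
len fixed 37.52722234614154 heading 22.613027291329118 jaw heading 27.2272098556967 opening 35.73735889216132 38.44129172578437 corner [0.52079416 0.1288972 ]
port in wrench 19.235147077702045 17.556480421983085
[0.49953573 0.11856519 0.0385    ]
handle heading -175.27488907715474 [0.45818756 0.11184431 0.036     ]
```

```bash
cat > rect.py <<'E'
from h import *;import pickle,sys
def rect(n,cx,cy,yaw,z,half=.04,px=.00014):
    o,cal,im,d=pickle.load(open(n+".pkl","rb"))
    N=int(2*half/px);g=(np.arange(N)-N/2)*px
    # image right = wrench y, image down = wrench x
    Y,X=np.meshgrid(g,g);c,s=np.cos(yaw),np.sin(yaw)
    P=np.stack([cx+c*X-s*Y,cy+s*X+c*Y,np.full_like(X,z)],-1).reshape(-1,3)
    p=proj("wrist",P,cal).reshape(N,N,2).astype(np.float32)
    return cv2.remap(im,p[...,0],p[...,1],cv2.INTER_CUBIC)
if __name__=="__main__":
    save(sys.argv[6],rect(sys.argv[1],float(sys.argv[2]),float(sys.argv[3]),np.radians(float(sys.argv[4])),float(sys.argv[5])))
E
python3 rect.py w14 .5310 .1525 27 .036 r14; python3 rect.py w11 .5318 .1525 86.5 .036 r11;python3 rect.py w8 .5318 .1525 86.2 .036 r8
```

```text
(no output)
```

View pics/r14.png

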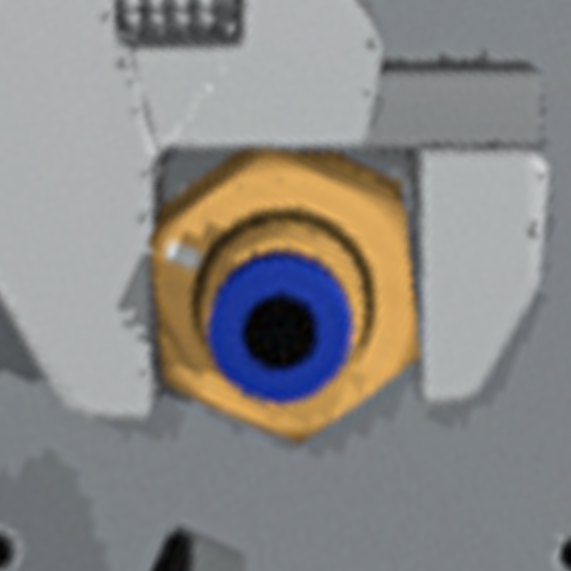

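View pics/r11.png

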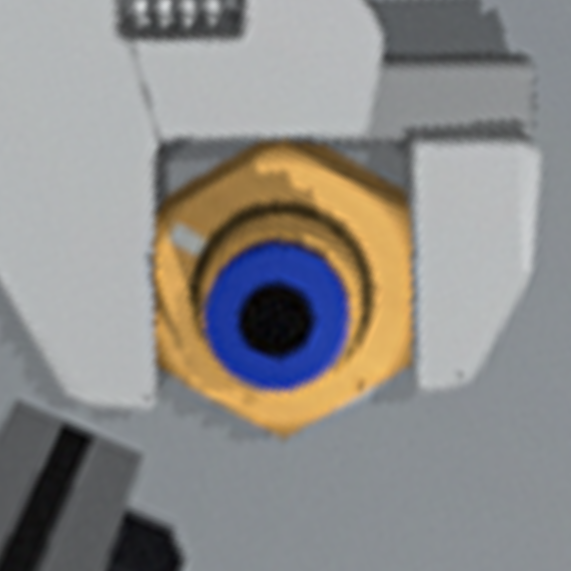

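View pics/r8.png

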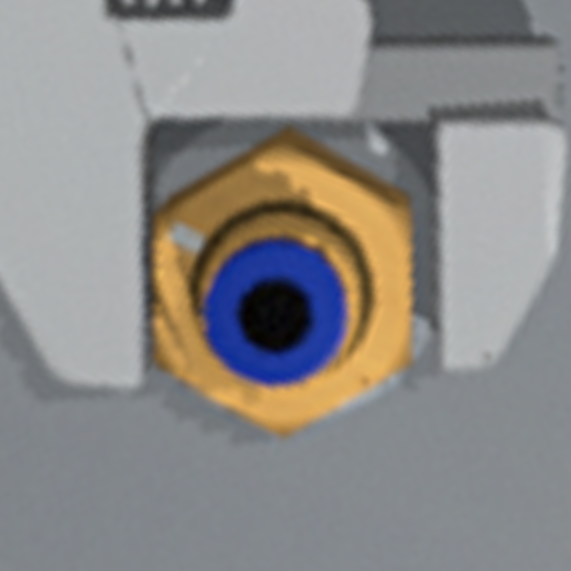

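```bash
python3 st.py .4425 .1105
```

```text
[0.5405 0.1222 0.109 ] headx -178.83 heady 91.13 toolz [ 0.015 -0.049 -0.999] F [-0.3 -0.  -0.3] q [ 0.18  0.2   1.48 -0.05  1.45 -1.4 ]
tool dxdy mm [98.3 -9.7]
```

```bash
python3 -m creep '[[[10,0,0,-0.06],[16,-1,4,0],[20,-2,8,0],[20,-2,8,0],[16,-1,8,0],[8,0,8,0],[2,0,8,0],[0,0,6,0],[0,0,0,0]]]' 45; python3 st.py .4425 .1105;  python3 look.py w15 handle_grip
```

```text
time_s: 38.63
eef_pos: [0.4415, 0.1065, 0.0553]
tool_rot: [-0.043, 0.999, -0.025, 0.007]
force: [-0.9, 0.5, 0.4]
width: 0.045
[0.4415 0.1065 0.0553] headx -175.1 heady 94.87 toolz [ 0.015 -0.049 -0.999] F [-0.9  0.5  0.4] q [ 0.19 -0.01  1.83 -0.05  1.32 -1.46]
tool dxdy mm [-1.4  3.9]
38.63 [0.4415 0.1065 0.0553] [-0.0426  0.9988 -0.0248  0.0065] [-0.9  0.5  0.4] 0.0450259535719371
cam [0.364 0.107 0.197]
handle_grip [(array([262.6, 196.7]), 0.98)]
```

View pics/w15.png

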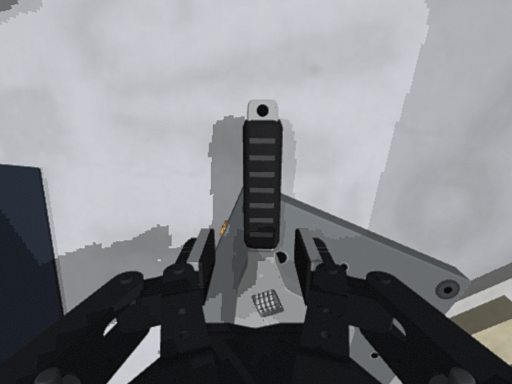

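```bash
python3 -m creep '[[[-1,3,5,0],[-1,2,7,0],[0,0,7,0],[0,0,5,0],[0,0,3,0],[0,0,0,0]]]' 45; python3 st.py .4425 .1108
```

```text
time_s: 39.23
eef_pos: [0.447, 0.1114, 0.0275]
tool_rot: [-0.043, 0.999, -0.024, 0.009]
force: [0.2, -0.6, 0.3]
width: 0.0452
[0.447  0.1114 0.0275] headx -175.1 heady 94.86 toolz [ 0.019 -0.048 -0.999] F [ 0.2 -0.6  0.3] q [ 0.2   0.05  1.83 -0.05  1.25 -1.44]
tool dxdy mm [ 4.5 -0.2]
```

```bash
python3 -m creep '[[[3,0,0.8,0],[0.5,0,0.3,0],[0,0,0.3,0],[0,0,0.3,0],[0,0,0.3,0]]]' 10; python3 st.py; python3 arc.py
```

```text
time_s: 39.65
eef_pos: [0.4433, 0.1105, 0.0261]
tool_rot: [-0.042, 0.999, -0.025, 0.008]
force: [-1.9, -1.8, 3.0]
width: 0.0225
[0.4433 0.1105 0.0261] headx -175.15 heady 94.81 toolz [ 0.019 -0.049 -0.999] F [-1.9 -1.8  3. ] q [ 0.2   0.04  1.84 -0.05  1.25 -1.44]
r 98.0 ang -154.6 headx -175.1 z 0.0261 Ft(cw) -0.8 Fr 2.5 Fz 3.0 Tz [ 0.    0.37 -0.03]
```

```bash
python3 -m creep '[[[-1.6,-4.6,0.3,-0.05],[0,0,0,0]]]'; python3 arc.py; python3 -m creep '[[[-0.1,-0.2,-4,0],[-0.1,-0.2,-4,0]]]'; python3 arc.py; python3 -m creep '[[[-0.1,-0.2,-5,0],[-0.1,-0.2,-5,0],[-0.1,-0.2,-5,0]]]'; python3 arc.py
```

```text
time_s: 39.82
eef_pos: [0.4452, 0.1059, 0.0262]
tool_rot: [-0.068, 0.997, -0.025, 0.008]
force: [1.0, -2.1, -0.2]
width: 0.0222
r 98.3 ang -151.7 headx -172.2 z 0.0262 Ft(cw) -2.3 Fr 0.1 Fz -0.2 Tz [-0.17 -0.04 -0.04]
time_s: 39.98
eef_pos: [0.4441, 0.1057, 0.0331]
tool_rot: [-0.067, 0.997, -0.025, 0.006]
force: [1.0, -1.2, -3.4]
width: 0.022
r 99.4 ang -151.9 headx -172.4 z 0.0331 Ft(cw) -1.6 Fr -0.3 Fz -3.4 Tz [-0.14  0.02 -0.09]
time_s: 40.23
eef_pos: [0.4431, 0.1058, 0.0483]
tool_rot: [-0.066, 0.998, -0.026, 0.005]
force: [-0.4, 0.1, -3.3]
width: 0.022
r 100.2 ang -152.2 headx -172.5 z 0.0483 Ft(cw) 0.3 Fr 0.3 Fz -3.3 Tz [ 0.02  0.18 -0.03]
```

```bash
python3 -m creep '[[[0,0,-10,0],[0,0,-15,0],[0,0,-12,0],[-2,-8,-6,0],[-4,-16,0,0],[-4,-18,0,0],[-4,-18,0,0],[-4,-18,0,0],[-4,-18,0,0],[-4,-18,0,0]]]'; python3 -m creep '[[[-4,-18,0,0],[-4,-18,0,0],[-4,-18,0,0],[-4,-16,0,0],[-3,-12,0,0],[-2,-6,0,0],[0,0,0,0.06],[0,0,0,0.1],[0,0,0,0.1],[0,0,0,0.1]]]'; python3 st.py .530 -.1235
```

```text
time_s: 41.07
eef_pos: [0.4853, -0.0038, 0.1068]
tool_rot: [-0.069, 0.997, -0.024, 0.008]
force: [0.5, 0.3, -3.0]
width: 0.0222
time_s: 41.9
eef_pos: [0.5201, -0.0992, 0.1144]
tool_rot: [0.119, 0.993, -0.023, 0.012]
force: [-0.4, 0.5, -3.3]
width: 0.022
[ 0.5201 -0.0992  0.1144] headx 166.38 heady 76.31 toolz [ 0.019 -0.048 -0.999] F [-0.4  0.5 -3.3] q [-0.24  0.11  1.57 -0.04  1.43 -1.56]
tool dxdy mm [-15.4 -21.3]
```

```bash
python3 -m creep '[[[-4,-5,0,0.06],[-6,-7,0,0.06],[-4,-5,4,0.05],[0,0,8,0],[0,0,9,0],[0,0,9,0],[0,0,9,0],[0,0,8,0],[0,0,4,0],[0,0,0,0]]]'; python3 st.py .530 -.1235; python3 look.py w16 handle_grip tool_mat
```

```text
time_s: 42.73
eef_pos: [0.528, -0.1194, 0.0585]
tool_rot: [0.205, 0.979, -0.02, 0.011]
force: [-0.3, -0.1, -3.5]
width: 0.0221
[ 0.528  -0.1194  0.0585] headx 156.4 heady 66.34 toolz [ 0.014 -0.044 -0.999] F [-0.3 -0.1 -3.5] q [-0.27  0.21  1.58 -0.04  1.32 -1.42]
tool dxdy mm [-3.5 -2.9]
42.73 [ 0.528  -0.1194  0.0585] [ 0.2047  0.9786 -0.0203  0.0115] [-0.3 -0.1 -3.5] 0.022078748378570347
cam [ 0.457 -0.083  0.199]
handle_grip [(array([253.8, 213.2]), 0.91)]
tool_mat []
```

View pics/w16.png

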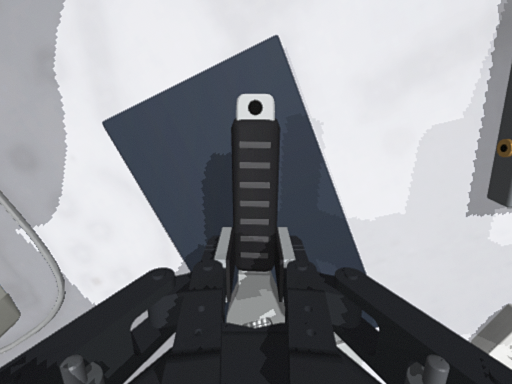

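```bash
python3 -m creep '[[[-2,-1,6,0],[-1,0,9,0],[0,0,9,0],[0,0,8,0],[0,0,6,0],[0,0,4,0],[0,0,2,0]]]'; python3 st.py .530 -.1235
```

```text
time_s: 43.47
eef_pos: [0.5336, -0.1247, 0.0138]
tool_rot: [0.205, 0.978, -0.021, 0.015]
force: [0.2, -0.6, -3.5]
width: 0.0223
[ 0.5336 -0.1247  0.0138] headx 156.39 heady 66.32 toolz [ 0.02  -0.046 -0.999] F [ 0.2 -0.6 -3.5] q [-0.28  0.28  1.6  -0.04  1.23 -1.42]
tool dxdy mm [ 3.8 -0.3]
```

```bash
python3 -m creep '[[[0.5,0,2,0],[0.5,0,2,0]]]'; python3 -m creep '[[[0.5,0,2,0]]]';python3 st.py .530 -.1235
```

```text
time_s: 43.63
eef_pos: [0.533, -0.1245, 0.0102]
tool_rot: [0.205, 0.978, -0.021, 0.015]
force: [-7.9, 2.9, 18.1]
width: 0.0223
time_s: 43.72
eef_pos: [0.533, -0.1246, 0.0101]
tool_rot: [0.205, 0.978, -0.021, 0.015]
force: [-10.2, 3.8, 17.8]
width: 0.0224
[ 0.533  -0.1246  0.0101] headx 156.4 heady 66.32 toolz [ 0.021 -0.047 -0.999] F [-10.2   3.8  17.8] q [-0.28  0.28  1.6  -0.04  1.22 -1.42]
tool dxdy mm [ 3.2 -0.2]
```

Contact with the mat. Release, lift, and look.

```bash
python3 -m creep '[[[0,0,0,0],[0,0,0,0],[0,0,0,0]]]' 45; python3 -m creep '[[[0,0,-6,0],[0,0,-14,0],[0,0,-20,0],[0,0,-20,0],[0,0,-20,0],[-8,0,-20,0],[-10,0,-15,0],[-8,0,0,0],[0,0,0,0]]]'; python3 look.py w17 worm_top handle_grip wrench_middle tool_mat
```

```text
time_s: 43.97
eef_pos: [0.5353, -0.1251, 0.0133]
tool_rot: [0.205, 0.978, -0.021, 0.018]
force: [-0.2, -0.1, 0.4]
width: 0.0452
time_s: 44.72
eef_pos: [0.5574, -0.13, 0.1399]
tool_rot: [0.205, 0.978, -0.021, 0.022]
force: [-0.3, -0.9, -0.1]
width: 0.045
44.72 [ 0.5574 -0.13    0.1399] [ 0.2047  0.9784 -0.0212  0.0217] [-0.3 -0.9 -0.1] 0.04503398013002543
cam [ 0.484 -0.093  0.279]
worm_top []
handle_grip [(array([253.5, 132.5]), 0.87)]
wrench_middle [(array([259. , 167.9]), 0.86)]
tool_mat [(array([253.5, 163. ]), 0.9)]
```

View pics/w17.png

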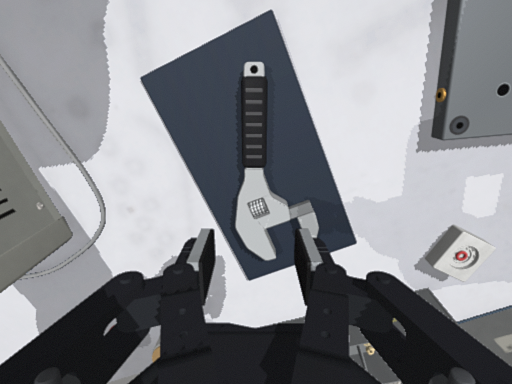

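```bash
python3 -m creep '[[[0,0,-20,0],[4,10,-10,0],[7,16,0,0],[8,20,0,0],[8,20,0,0],[8,20,0,0],[8,20,0,0],[8,20,0,0],[8,20,0,0],[8,20,0,0]]]'; python3 -m creep '[[[8,20,0,0],[7,16,0,0],[4,10,0,0],[0,0,0,0]]]'; python3 look.py w18 nut_corner port;  python3 rect.py w18 .5315 .1525 90 .038 r18
```

```text
time_s: 45.8
eef_pos: [0.555, 0.0614, 0.155]
tool_rot: [0.207, 0.978, -0.021, 0.015]
force: [-0.1, -0.6, 0.3]
width: 0.0451
time_s: 46.13
eef_pos: [0.5532, 0.1202, 0.1506]
tool_rot: [0.204, 0.979, -0.02, 0.013]
force: [0.3, 1.6, 0.3]
width: 0.045
46.13 [0.5532 0.1202 0.1506] [ 0.2042  0.9786 -0.0205  0.0131] [0.3 1.6 0.3] 0.04496014918367231
cam [0.482 0.156 0.291]
nut_corner [(array([282.5, 149.2]), 0.68)]
port [(array([283.1, 148.3]), 0.78), (array([156.3, 336.6]), 0.44)]
```

View pics/r18.png

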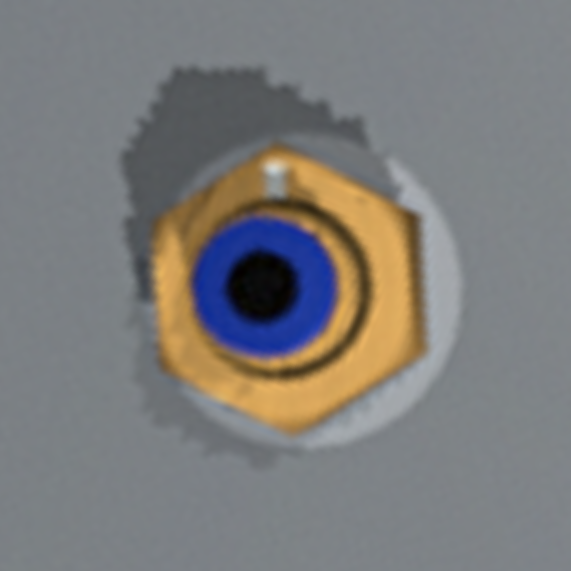

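View pics/w18.png

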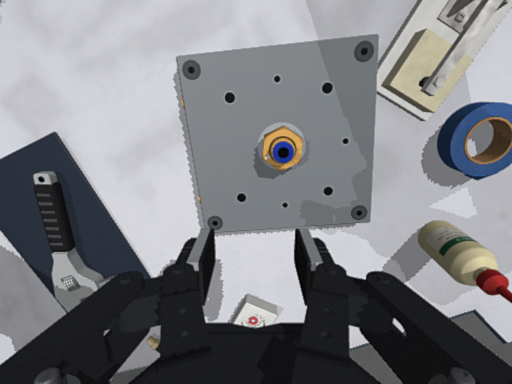

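```bash
python3 -c "
from h import *
o=get_obs();print(o['time_s'],o['force']);print(job_done())"
```

```text
46.2833 [ 0.32386198 -0.63801315  0.04471005]
the job is handed in; nothing more can be done
None
```

I tightened the gland nut with the wrench and laid the wrench back on the mat. I handed the job in at 46.3 s, and no verdict was reported.

**Sequence:** I set the wrench over the nut with about 41 mm of jaw opening, then closed the jaws with eight fingertip strokes on the worm, some of them short. I swung the handle clockwise until it met resistance, backed it off about 3° and lifted it clear.

**Last checks:**
- **Jaw fit:** a flattened camera picture after seven strokes showed about 36.0 mm between the jaws.
- **Nut:** its painted stripe turned about 53.5° (0.93 rad). Since the nut starts at 0.25 at the lowest, it ended at about 1.18 or more, above the 1.13 needed.
- **Wrench:** it lay on the mat with its middle a few millimetres from the mat's centre. I judged it flat by eye and did not measure the tilt.
- **Surroundings:** the gripper was clear of everything, and the things in view looked unmoved. I did not measure them again.

**Disagreements:**
- **Overswing:** the handle turned about 8° further than the nut. A later picture read the jaws at about 37.1 mm, and the nut sat slightly skewed between them. I took this as the jaws being forced a little open at the stop, but the cause is not confirmed.
- **Tool tilt:** the tool leaned by up to about 3° during the run, because the moves build on the measured pose. It caused no visible trouble.

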